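Invert the sample bottle and stand it up

TASK

The capped white sample bottle has been lying on the blue mat: pick it up and turn it upside down, cap pointing straight down and clear of everything, for about two seconds, then lay it back on its side on the blue mat and let go of it. Take a new hold and stand it upright on its base, wholly on the round grey mat; do not let it fall on the way, and leave the other things on the bench where they are.

Things in the scene. Friction and masses are not known exactly. Their poses are not given: they have to be found in the camera images.
- bottle_mid (a point): closed rigid white bottle, 140 mm long: flat-sided body 50 x 50 x 108 mm, sloping shoulder, red round cap (38 mm across, last 22 mm); one side has a label; 0.2 to 0.4 kg. Point: its centre, 70 mm from base and from cap end; z runs from base to cap, x and y square to the flat sides. Starts lying on a flat side on the blue mat, cap to the robot's left (+y).
- mat_top (a point): blue rectangular mat, 200 mm along its x by 240 mm along its y, 4 mm thick, fixed to the bench; this point is the centre of its top face.
- disc_top (a point): round grey mat, 130 mm across, 6 mm thick, fixed to the bench; this point is the centre of its top face.
- dropper_a: bystander: small clear dropper bottle with a red teat, 54 mm across, 99 mm high, standing; origin at the centre of its underside.
- dropper_b: bystander: another such dropper bottle, 54 mm across, 99 mm high; origin at the centre of its underside.
- beaker: bystander: clear beaker, 72 mm across, 95 mm high; origin at the centre of its underside.
- reagent: bystander: round amber jar with a black cap, 64 mm across, 130 mm high; origin at the centre of its underside.
- spot_plate: bystander: white ceramic plate with six shallow wells, 90 x 60 x 11 mm, lying flat; origin at the centre of its underside.
- petri: bystander: closed clear petri dish, 95 mm across, 19 mm high; origin at the centre of its underside.
Not all that is in view belongs to the job. Leave any pink look-alike of the part that bears bottle_mid alone. Of the things shaped like the part that bears disc_top, the grey one is meant.

How it is judged:
By the outcome, as a careful person would: the job done as asked, in the order asked, and still so for the second after the job is handed in, with the robot touching nothing.
It also fails if it takes over 69 s, if anything falls off the work surface, if the arm or the gripper's body presses on something with over 40 N, if the wrist force passes 120 N, or if a joint passes its speed limit or range.

ROBOT

A 6-joint arm with a two-finger parallel gripper is mounted at the origin on the work surface. World frame = base frame: x ahead of the robot, y to its left, z up, the work surface at z = 0. Lengths are in m, angles in rad, forces in N, time in s.
With the tool pointing down it reaches from about 0.35 to 0.725 m from the base axis. Payload 4.3 kg.
Tool frame: the origin (TCP) lies at the very end of the fingers, on their centre line; the grasp point (between the pads) lies 19 mm behind it; z points along the fingers, x is the direction in which the jaws open and shut, and the axes are right-handed (so a half turn about z gives the same grasp; the last joint's range is limited). The gripper opens to 85 mm and grips with 20 to 120 N. Pads are 22 mm wide; open, the fingers measure 114 mm over their backs; the gripper's body (76 mm by 85 mm) begins 54 mm behind the grasp point. The pads swing forward as they close: fully open they stand 13 mm farther back than shut.
Start: joints at [-1.261, 0.377, 0.081, 1.274, 0, 1.46], TCP at [0.234, -0.525, 0.231] pointing down, gripper open.
Joint ranges: [-2.72, 2.72], [-0.84, 1.66], [-1.02, 1.22], [-1.77, 2.12], [-1.37, 1.28], [-3.14, 3.14]. Speed limits (rad/s): [2.57, 2.57, 3.14, 3.14, 3.14, 3.14].

INTERFACE

Orientations are given as a rotation vector (axis times angle).
In Python, from plant import telemetry, imaging, order gives the robot as it stands. The module is installed in compiled form; this text tells all that it offers.
- The arm moves only by the tool drive_tool, never from a script. Its argument "steps" is text: rows parted by semicolons, each of 5 numbers parted by spaces: the opening, from 0 (shut) to 1 (fully open), then the shift along the tool's x, y, z in mm, then the turn about the tool's z in rad. A call has exactly 5 rows; each row shifts and turns the pose as measured when the row begins, along the tool's axes as they then stand; what a row does not reach is not made up. A row lasts 1/10 s, in which the tool goes at most 50 mm and 8.59 degrees, less where a joint would pass 70% of its speed; a pose out of reach is approached as far as the arm can. A call is refused whole if a number of a shift passes 50 or a number of a turn 0.15, either way. A call with a gripper value outside its range is refused whole. The fingers move at their own pace and stop on an object; "squeeze" is the grip in N (left out, the last holds). Time passes only in rows, so rows that do not move let the fingers close, or fill a call up. It gives the time, the measured TCP pose, the force and the opening at its end, in the units of the state.
- telemetry.get_state(): the state, without advancing time (a new reading comes with each control period).
- imaging.camera(name): name is "scene" or "side" or "wrist"; returns a dict with "pixels" (400x640x3 uint8, red, green, blue), "fov_y" (degrees; the focal length in pixels is half the picture's height over the tangent of half this angle, whatever the lens; pixels are square), "cx", "cy" (the principal point, pixels), "k1" (the pictures are not rectified: a ray, as slopes to the right and down, at radius r is drawn at 1 + k1 r^2 times it, then the intrinsics apply), "R" (3x3) and "t" (3): a world point X has camera coordinates R X + t. Camera axes: x right, y down, z forward; pixel columns grow to the right and rows downward; lengths in m; the calibration is good to about 2 mm. A picture is of the moment at which its call begins. There is no depth.
- order.sign_off(): hands the job in, once; it reports no verdict.
The state is a dict: "time": time; "joint_positions": joint angles; "dq": joint speeds; "joint_efforts": joint torques, N m; "tool_pos": TCP position; "orientation": TCP orientation; "ft_force": force on the tool from outside, world axes, zero at the start; "wrist_torque": the same for the moment, N m; "width": finger opening in m.
Only numpy, scipy, OpenCV 4.12 (cv2) and the standard library are available. Lean on these libraries where they do the work, as an engineer would, in place of code of your own. Each camera call takes 0.05 s, during which the arm holds its last target.

## Working session

There is one attempt and no reset: what is moved stays moved. The work goes in short steps, Python scripts to look and compute and a tool call to move; the robot and the scene stay as the last step left them, time stands still between calls to the robot, and variables do not carry over. Pictures are saved under pics/ and viewed, and the job is handed in when it is done.

Besides the shell and the picture viewer there is one more tool, called as name(argument=value, ...) on one line, values as JSON. drive_tool: Moves the arm, as the interface text tells. Its arguments: {"type":"object","properties":{"steps":{"type":"string"},"squeeze":{"type":"number"}},"required":["steps"]}

```bash
mkdir -p pics
cat > h.py <<'E'
import numpy as np, cv2
from plant import telemetry, imaging, order
from scipy.spatial.transform import Rotation as Ro
def cam(n,save=None):
    c=imaging.camera(n)
    if save: cv2.imwrite('pics/'+save,c['pixels'][:,:,::-1])
    return c
def K(c):
    f=200/np.tan(np.radians(c['fov_y'])/2); return f
def ray(c,u,v):
    f=K(c); x=(u-c['cx'])/f; y=(v-c['cy'])/f
    a,b=x,y
    for _ in range(30):
        s=1+c['k1']*(a*a+b*b); a,b=x/s,y/s
    R=np.array(c['R']); o=-R.T@np.array(c['t']); d=R.T@np.array([a,b,1.]); return o,d/np.linalg.norm(d)
def onz(c,u,v,z):
    o,d=ray(c,u,v); return o+d*(z-o[2])/d[2]
def proj(c,X):
    p=np.array(c['R'])@np.array(X)+np.array(c['t']); a,b=p[0]/p[2],p[1]/p[2]; s=1+c['k1']*(a*a+b*b); f=K(c)
    return np.array([a*s*f+c['cx'],b*s*f+c['cy']])
E
python3 - <<'E'
from h import *
for n in ('scene','side','wrist'):
    c=cam(n,n+'0.png'); o,d=ray(c,320,200); print(n,o.round(3),d.round(3),c['fov_y'],c['k1'])
s=telemetry.get_state()
for k,v in s.items(): print(k,np.round(v,3))
print(Ro.from_rotvec(s['orientation']).as_matrix().round(3))
E
```

```text
scene [ 1.134 -0.424  0.746] [-0.599  0.402 -0.692] 57.98000366777804 -0.05668918081376425
side [0.356 1.157 0.865] [ 0.15  -0.819 -0.554] 46.236961653245665 -0.11982393257229404
wrist [ 0.31  -0.492  0.372] [-0.297 -0.142 -0.944] 62.41981775219737 -0.007685413046239874
time 0.15
joint_positions [-1.261  0.378  0.08   1.274  0.     1.461]
dq [ 0.    -0.004  0.005  0.     0.001 -0.001]
joint_efforts [ 1.0000e-03 -4.6404e+01  2.7017e+01  1.4000e-02 -0.0000e+00  0.0000e+00]
tool_pos [ 0.234 -0.525  0.231]
orientation [-2.635e+00  1.709e+00  2.000e-03]
ft_force [0.461 0.64  0.371]
wrist_torque [-0.017 -0.021  0.017]
width 0.085
[[ 0.408 -0.913 -0.   ]
 [-0.913 -0.408  0.001]
 [-0.002 -0.    -1.   ]]
```

View pics/scene0.png

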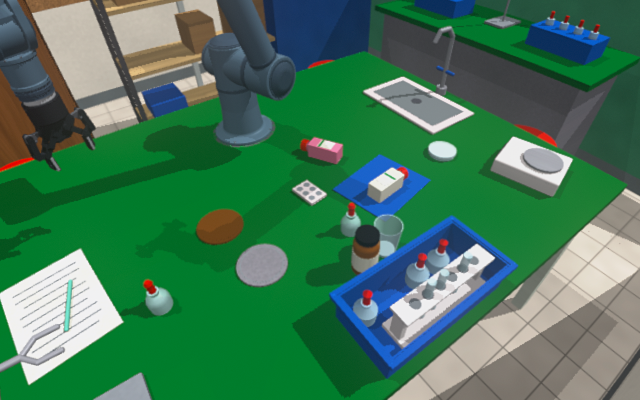

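View pics/side0.png

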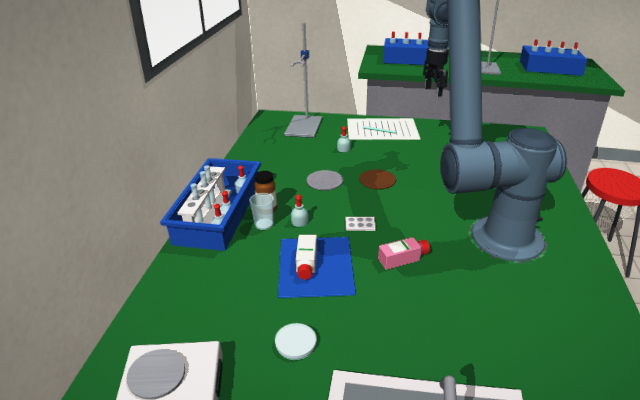

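View pics/wrist0.png

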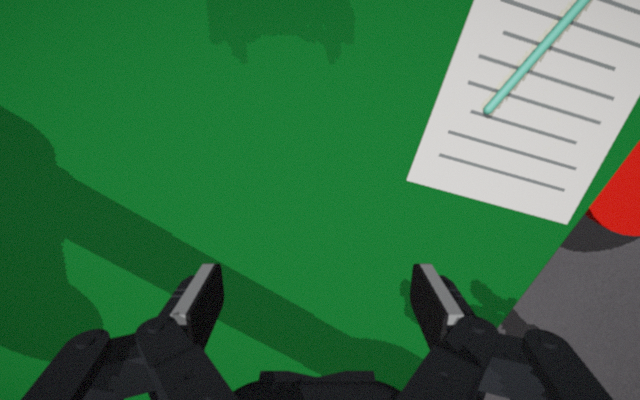

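The white bottle (scene 387,184) lies on the blue mat with its red cap at (402,173). The pink one at (323,150) is the look-alike, so I leave it alone. There are two round mats: grey at scene (262,265) and brown at (220,226). The grey one is meant. I'll check both in one crop and measure them.

```bash
cat > meas.py <<'E'
from h import *
def masks(p):
    h=cv2.cvtColor(p,cv2.COLOR_RGB2HSV); H,S,V=[h[:,:,i].astype(int) for i in range(3)]
    return H,S,V
def blob(m,pt):
    m=cv2.morphologyEx(m.astype(np.uint8),cv2.MORPH_OPEN,np.ones((3,3)))
    n,l,st,ce=cv2.connectedComponentsWithStats(m)
    if n<2: return None
    best=min(range(1,n),key=lambda i:1e9 if st[i,4]<25 else np.hypot(*(ce[i]-pt)))
    return (l==best).astype(np.uint8),ce[best],st[best]
E
python3 - <<'E'
from meas import *
im=cv2.imread('pics/scene0.png')
a=cv2.resize(im[130:220,280:440],None,fx=3.5,fy=3.5); b=cv2.resize(im[200:290,180:340],None,fx=3.5,fy=3.5)
cv2.imwrite('pics/crop0.png',np.vstack([a,b])[:600])
seeds={'scene':dict(cap=(402,173),white=(385,186),mat=(360,190),disc=(262,265)),'side':dict(cap=(305,271),white=(307,248),mat=(320,280),disc=(324,180))}
for n in('scene','side'):
    c=cam(n); H,S,V=masks(c['pixels']); s=seeds[n]
    mm=dict(cap=((H<8)|(H>172))&(S>150),white=(S<60)&(V>150),mat=(abs(H-110)<10)&(S>150),disc=(S<60)&(V>80)&(V<215))
    for k,zz in dict(cap=.029,white=.04,mat=.004,disc=.006).items():
        b=blob(mm[k],np.array(s[k]))
        ct=max(cv2.findContours(b[0],0,2)[0],key=cv2.contourArea)
        print(n,k,b[1].round(1),b[2],onz(c,*b[1],zz).round(4))
        if k=='disc':
            e=cv2.fitEllipse(ct); print('  ell',onz(c,*e[0],zz).round(4)); P=np.array([onz(c,*q[0],zz)[:2] for q in ct]); (cc,r)=cv2.minEnclosingCircle(P.astype(np.float32)); print('  circ',cc,r)
        if k=='mat':
            P=np.array([onz(c,*q[0],zz)[:2] for q in ct],np.float32); print('  rect',cv2.minAreaRect(P))
        if k=='white':
            h=cv2.convexHull(ct); ap=cv2.approxPolyDP(h,2.5,True)[:,0]; print(ap.tolist())
E
```

```text
scene cap [403.8 171. ] [400 168   8   8  40] [0.562 0.278 0.029]
scene white [388.  182.4] [370 168  34  32 589] [0.5815 0.1917 0.04  ]
[[401, 172], [401, 186], [381, 199], [370, 182], [390, 168]]
scene mat [379.4 187.1] [ 334  155   95   61 2341] [0.5536 0.187  0.004 ]
  rect ((0.5485255718231201, 0.20162253081798553), (0.19942696392536163, 0.2405700832605362), 11.636107444763184)
scene disc [261.3 264.9] [ 236  244   52   43 1726] [ 0.5998 -0.2485  0.006 ]
  ell [ 0.5998 -0.2485  0.006 ]
  circ (0.5969306826591492, -0.2462902069091797) 0.06602086871862411
side cap [304.6 271.3] [298 264  14  15 176] [0.5654 0.2613 0.029 ]
side white [306.4 241.5] [297 235  19  14 250] [0.5815 0.151  0.04  ]
[[315, 235], [314, 248], [297, 248], [299, 235]]
side mat [317.7 269.9] [ 278  237   78   61 3476] [0.5374 0.2237 0.004 ]
  rect ((0.5470194816589355, 0.20396068692207336), (0.2000901848077774, 0.24075891077518463), 11.695180892944336)
side disc [324.4 179.8] [307 170  36  20 574] [ 0.5947 -0.2415  0.006 ]
  ell [ 0.5946 -0.2412  0.006 ]
  circ (0.5952661037445068, -0.24355915188789368) 0.06769028306007385
```

View pics/crop0.png

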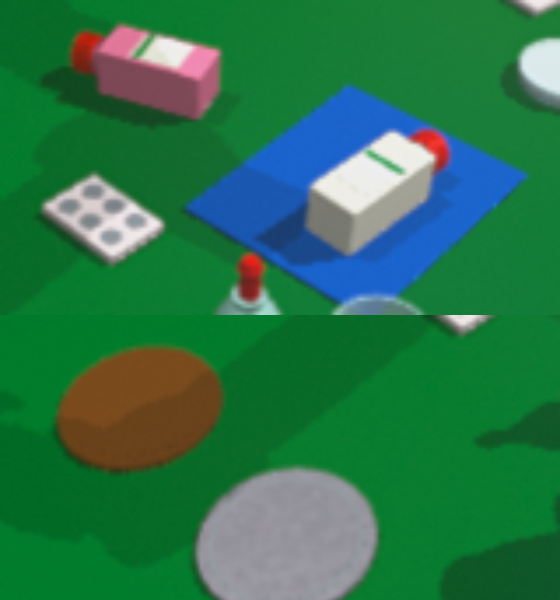

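Run:
```python
from meas import *
c=cam('scene')
cv2.imwrite('pics/cb.png',cv2.resize(c['pixels'][150:215,345:425,::-1],None,fx=9,fy=9,interpolation=cv2.INTER_CUBIC))
for u,v,z in[(369,183,.054),(381,191,.054),(393.5,167.3,.054),(404.3,174.5,.054),(380,202.3,.004)]: print(u,v,onz(c,u,v,z).round(4))
c=cam('side','s1.png')
cv2.imwrite('pics/cs.png',cv2.resize(c['pixels'][228:288,270:350,::-1],None,fx=9,fy=9,interpolation=cv2.INTER_CUBIC))
# other things, rough footprints
```

```text
369 183 [0.5617 0.1334 0.054 ]
381 191 [0.608  0.1383 0.054 ]
393.5 167.3 [0.5506 0.2408 0.054 ]
404.3 174.5 [0.5946 0.2432 0.054 ]
380 202.3 [0.605  0.1435 0.004 ]
```

View pics/cb.png

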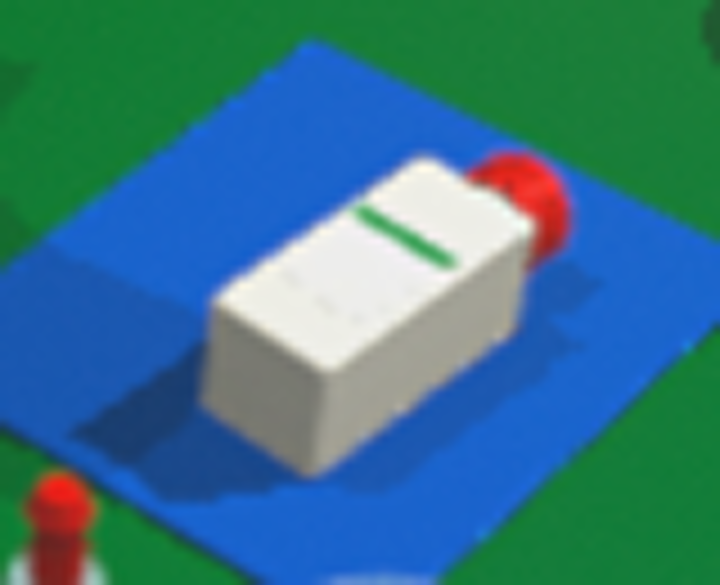

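View pics/cs.png

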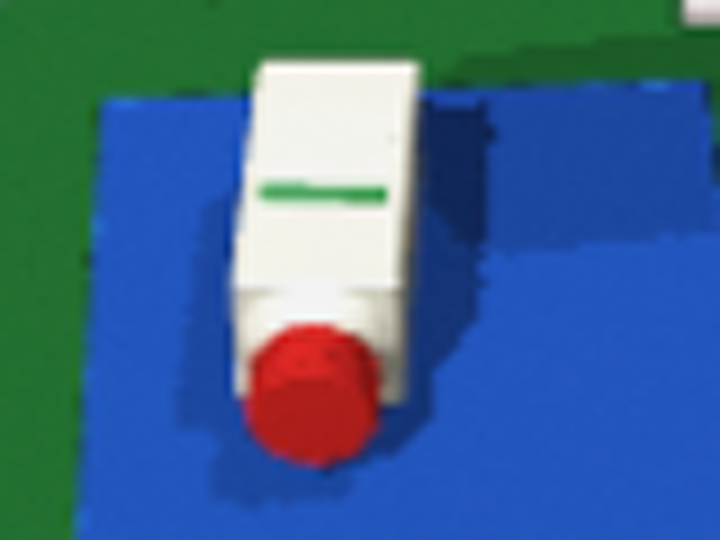

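Run:
```python
from meas import *
c=imaging.camera('scene'); d=imaging.camera('side')
A=[onz(c,*p,.054) for p in[(368.7,183.2),(381.3,191.3),(392.2,167.4),(404.1,175.3)]]
B=[onz(d,*p,.054) for p in[(316.7,234.9),(298.7,234.9),(315.3,260.2),(296.1,260.2)]]
for P in(A,B):
    P=np.array(P)[:,:2]; print(P.round(4).tolist())
    ax=(P[2]+P[3]-P[0]-P[1])/2; w=(P[1]+P[3]-P[0]-P[2])/2
    b=(P[0]+P[1])/2; u=ax/np.linalg.norm(ax)
    print('base',b.round(4),'len',np.linalg.norm(ax).round(4),'w',np.linalg.norm(w).round(4),'ang',np.degrees(np.arctan2(ax[1],ax[0])).round(1),np.degrees(np.arctan2(w[1],w[0])).round(1),'mid',(b+u*.07).round(4))
s=telemetry.get_state();print(s['tool_pos'],s['time'])
# surroundings: bases
for n,cc,p,z in[('dropA? side',d,(300,224),0),('beaker',d,(263,226),0),('reagent side',d,(265,207),0),('drop scene',c,(351,236),0),('spot',c,(309,192),.011),('pink',c,(323,150),.025),('petri',c,(442,150),.019),('tray corner',c,(452,217),.05)]: print(n,onz(cc,*p,z).round(3))
```

```text
[[0.5618, 0.1321], [0.6094, 0.1382], [0.5486, 0.2373], [0.5969, 0.2401]]
base [0.5856 0.1351] len 0.1044 w 0.0482 ang 97.1 5.3 mid [0.577  0.2046]
[[0.5548, 0.1348], [0.6049, 0.1423], [0.5396, 0.2417], [0.5895, 0.2493]]
base [0.5799 0.1386] len 0.108 w 0.0506 ang 98.1 8.5 mid [0.5699 0.2078]
[ 0.23434451 -0.52505503  0.23125224] 0.45
dropA? side [0.629 0.02  0.   ]
beaker [0.74  0.047 0.   ]
reagent side [ 0.761 -0.054  0.   ]
drop scene [ 0.654 -0.004  0.   ]
spot [ 0.451 -0.004  0.011]
pink [0.318 0.142 0.025]
petri [0.55  0.472 0.019]
tray corner [0.793 0.225 0.05 ]
```

```bash
cat > plan.py <<'E'
import sys
from h import *
# usage: plan.py x y z yawdeg open maxmm
def main(x,y,z,yaw,op,mx=45,n=5):
    s=telemetry.get_state(); R=Ro.from_rotvec(s['orientation']).as_matrix(); p=np.array(s['tool_pos'])
    print('t',round(s['time'],2),'pos',p.round(4),'yaw',round(np.degrees(np.arctan2(R[1,0],R[0,0])),2),'zax',R[:,2].round(3),'F',np.round(s['ft_force'],1),'w',round(s['width'],4))
    out=[]
    for i in range(n):
        d=np.array([x,y,z])-p; L=np.linalg.norm(d); d=d*min(1,mx/1000/max(L,1e-9))
        l=R.T@d*1000; l=np.round(l,0 if L>.01 else 1)
        cy=np.arctan2(R[1,0],R[0,0]); e=(np.radians(yaw)-cy+np.pi)%(2*np.pi)-np.pi
        tz=round(float(np.clip(-e,-.14,.14)),2 if abs(e)>.03 else 3)
        out.append(f"{op:g} {l[0]:g} {l[1]:g} {l[2]:g} {tz:g}")
        p=p+R@l/1000; R=R@Ro.from_rotvec([0,0,tz]).as_matrix()
    print('; '.join(out)); print('end',p.round(4))
main(*[float(a) for a in sys.argv[1:7]])
E
python3 plan.py .581 .15 .231 7.8 1 45
```

```text
t 0.45 pos [ 0.2343 -0.5251  0.2313] yaw -65.95 zax [ 0.  0. -1.] F [ 0.3 -0.3 -0.1] w 0.0853
1 -28 -35 0 -0.14; 1 -23 -39 0 -0.14; 1 -17 -42 0 -0.14; 1 -11 -44 0 -0.14; 1 -5 -45 0 -0.14
end [ 0.339  -0.3247  0.2313]
```

drive_tool(steps="1 -28 -35 0 -0.14; 1 -23 -39 0 -0.14; 1 -17 -42 0 -0.14; 1 -11 -44 0 -0.14; 1 -5 -45 0 -0.14", squeeze=20)

```text
time: 0.95
tool_pos: [0.3386, -0.3238, 0.23]
orientation: [3.065, -0.676, 0.003]
ft_force: [0.8, -0.2, 0.1]
width: 0.0855
```

```bash
python3 plan.py .581 .15 .231 7.8 1 45
```

```text
t 0.95 pos [ 0.3386 -0.3238  0.23  ] yaw -24.9 zax [ 0.001 -0.004 -1.   ] F [ 0.8 -0.2  0.1] w 0.0855
1 2 -45 -0 -0.14; 1 8 -44 -0 -0.14; 1 14 -43 -0 -0.14; 1 20 -40 -0 -0.14; 1 25 -37 -0 -0.011
end [ 0.441  -0.1241  0.2294]
```

drive_tool(steps="1 2 -45 0 -0.14; 1 8 -44 0 -0.14; 1 14 -43 0 -0.14; 1 20 -40 0 -0.14; 1 25 -37 0 -0.01")

```text
time: 1.45
tool_pos: [0.4418, -0.1146, 0.2308]
orientation: [3.125, 0.251, 0.008]
ft_force: [0.6, -0.6, 0.2]
width: 0.0852
```

```bash
python3 plan.py .581 .15 .231 7.8 1 45
```

```text
t 1.45 pos [ 0.4418 -0.1146  0.2308] yaw 9.2 zax [ 0.005 -0.006 -1.   ] F [ 0.6 -0.6  0.2] w 0.0852
1 27 -36 -0 0.024; 1 26 -37 -0 0; 1 26 -37 -0 0; 1 26 -36 -0 0; 1 26 -36 -0 0
end [0.5458 0.084  0.2302]
```

drive_tool(steps="1 27 -36 0 0.024; 1 26 -37 0 0; 1 26 -37 0 0; 1 26 -36 0 0; 1 26 -36 0 0")

```text
time: 1.95
tool_pos: [0.549, 0.0936, 0.2317]
orientation: [3.126, 0.214, 0.014]
ft_force: [1.1, -0.3, 0.4]
width: 0.085
```

```bash
python3 plan.py .581 .15 .15 7.8 1 30
```

```text
t 1.95 pos [0.549  0.0936 0.2317] yaw 7.85 zax [ 0.009 -0.007 -1.   ] F [ 1.1 -0.3  0.4] w 0.085
1 11 -15 23 0.001; 1 11 -15 24 -0; 1 11 -15 23 -0; 1 6 -7 12 -0; 1 -0.3 -0.3 -0.5 -0
end [0.581 0.15  0.15 ]
```

drive_tool(steps="1 11 -15 23 0; 1 11 -15 24 0; 1 11 -15 23 0; 1 6 -7 12 0; 1 0 0 0 0")

```text
time: 2.45
tool_pos: [0.5861, 0.1589, 0.1479]
orientation: [3.126, 0.229, 0.023]
ft_force: [-0.4, 0.5, -0.4]
width: 0.0853
```

```bash
python3 plan.py .581 .15 .08 7.8 1 30
python3 - <<'E'
from h import *
c=cam('wrist','w1.png')
for X in [(.583,.137,.054),(.607,.1404,.054),(.5582,.1336,.054),(.5925,.2474,.054),(.543,.2406,.054)]: print(proj(c,X).round(0))
E
```

```text
t 2.45 pos [0.5861 0.1589 0.1479] yaw 8.37 zax [ 0.015 -0.006 -1.   ] F [-0.4  0.5 -0.4] w 0.0853
1 -3 3 30 0.01; 1 -3 4 30 -0; 1 -1.2 0.6 7.9 -0; 1 -0 -0 -0 -0; 1 -0 -0 -0 -0
end [0.581 0.15  0.08 ]
[308. 226.]
[339. 226.]
[275. 225.]
[344.  78.]
[269.  77.]
```

View pics/w1.png

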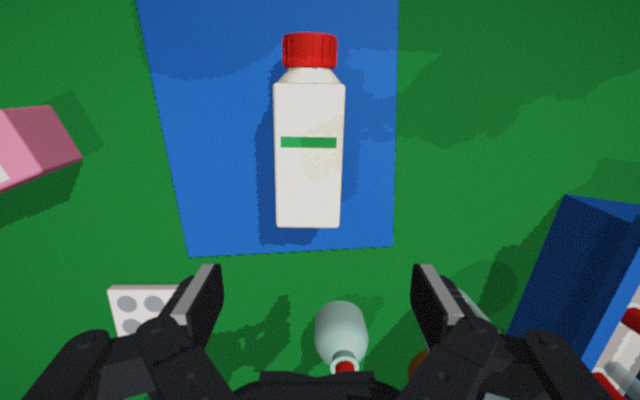

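drive_tool(steps="1 -3 4 30 0.01; 1 -2 4 30 0; 1 0 0 8 0; 1 0 0 0 0; 1 0 0 0 0")

```text
time: 3.0
tool_pos: [0.5873, 0.146, 0.0875]
orientation: [3.127, 0.205, 0.04]
ft_force: [0.0, 0.2, 0.5]
width: 0.0857
```

```bash
python3 plan.py .581 .15 .006 7.8 1 22
```

```text
t 3.0 pos [0.5873 0.146  0.0875] yaw 7.5 zax [ 0.026 -0.006 -1.   ] F [0.  0.2 0.5] w 0.0857
1 -2 -1 22 -0.005; 1 -2 -2 22 -0; 1 -2 -1 22 -0; 1 -2 -2 15 -0; 1 0.3 0.5 0.3 -0
end [0.581 0.15  0.006]
```

drive_tool(steps="1 -3 -1 20 0; 1 -3 -2 20 0; 1 -3 -1 20 0; 1 -1 -1 10 0; 1 0 0 0 0")

```text
time: 3.5
tool_pos: [0.5875, 0.1502, 0.0263]
orientation: [3.128, 0.203, 0.069]
ft_force: [-0.6, -0.7, 0.5]
width: 0.0854
```

```bash
python3 plan.py .581 .15 .006 7.8 1 22
python3 - <<'E'
from h import *
cam('wrist','w2.png')
E
```

```text
t 3.5 pos [0.5875 0.1502 0.0263] yaw 7.44 zax [ 0.044 -0.003 -0.999] F [-0.6 -0.7  0.5] w 0.0854
1 -7 -1 20 -0.006; 1 -0.3 0.1 0 -0; 1 -0 0 0 -0; 1 -0 0 0 -0; 1 -0 0 0 -0
end [0.581 0.15  0.006]
```

View pics/w2.png

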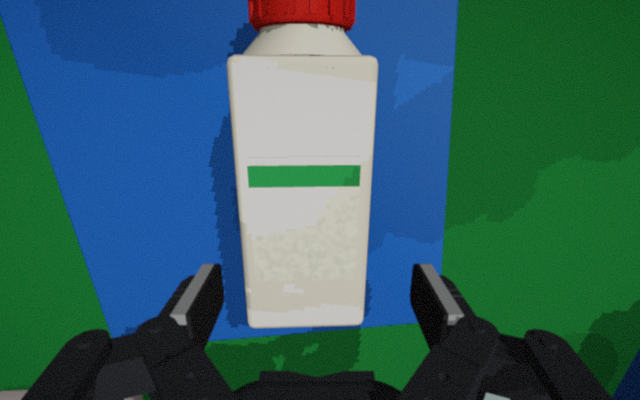

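drive_tool(steps="1 -7 0 0 0; 1 0 0 6 0; 1 0 0 6 0; 1 0 0 6 0; 1 0 0 0 0")

```text
time: 4.05
tool_pos: [0.585, 0.1496, 0.0117]
orientation: [3.128, 0.203, 0.082]
ft_force: [-0.5, 0.6, 0.3]
width: 0.0854
```

```bash
python3 plan.py .581 .15 .006 7.8 1 22
```

```text
t 4.05 pos [0.585  0.1496 0.0117] yaw 7.44 zax [ 0.052 -0.002 -0.999] F [-0.5  0.6  0.3] w 0.0854
1 -4.2 -1 5.5 -0.006; 1 0 0 -0 -0; 1 0 0 -0 -0; 1 0 0 -0 -0; 1 0 0 -0 -0
end [0.581 0.15  0.006]
```

drive_tool(steps="1 -6 0 5 0; 0.4 0 0 0 0; 0.4 0 0 0 0; 0.4 0 0 0 0; 0.4 0 0 0 0", squeeze=20)

```text
time: 4.55
tool_pos: [0.5794, 0.1487, 0.0062]
orientation: [3.128, 0.203, 0.083]
ft_force: [-0.8, -0.2, -2.0]
width: 0.051
```

```bash
python3 plan.py .581 .15 .006 7.8 1 22
```

```text
t 4.55 pos [0.5794 0.1487 0.0062] yaw 7.43 zax [ 0.053 -0.002 -0.999] F [-0.8 -0.2 -2. ] w 0.051
1 1.8 -1.1 0.3 -0.007; 1 -0 0 0 0; 1 -0 0 0 0; 1 -0 0 0 0; 1 -0 0 0 0
end [0.581 0.15  0.006]
```

drive_tool(steps="0.4 0 0 -4 0; 0.4 0 0 -10 0; 0.4 0 0 -15 0; 0.4 0 0 -15 0; 0.4 0 0 0 0")

```text
time: 5.05
tool_pos: [0.5727, 0.1478, 0.0499]
orientation: [3.126, 0.203, 0.069]
ft_force: [1.0, 1.0, -4.7]
width: 0.0497
```

```bash
python3 plan.py .581 .15 .15 7.8 0.4 22
python3 - <<'E'
from h import *
c=cam('side'); cv2.imwrite('pics/a1.png',cv2.resize(c['pixels'][150:320,210:450,::-1],None,fx=3.3,fy=3.3))
E
```

```text
t 5.05 pos [0.5727 0.1478 0.0499] yaw 7.45 zax [ 0.044 -0.005 -0.999] F [ 1.   1.  -4.7] w 0.0497
0.4 3 -0 -22 -0.006; 0.4 3 0 -22 -0; 0.4 3 0 -22 -0; 0.4 2 0 -22 -0; 0.4 2 0 -12 -0
end [0.5812 0.1501 0.1504]
```

View pics/a1.png

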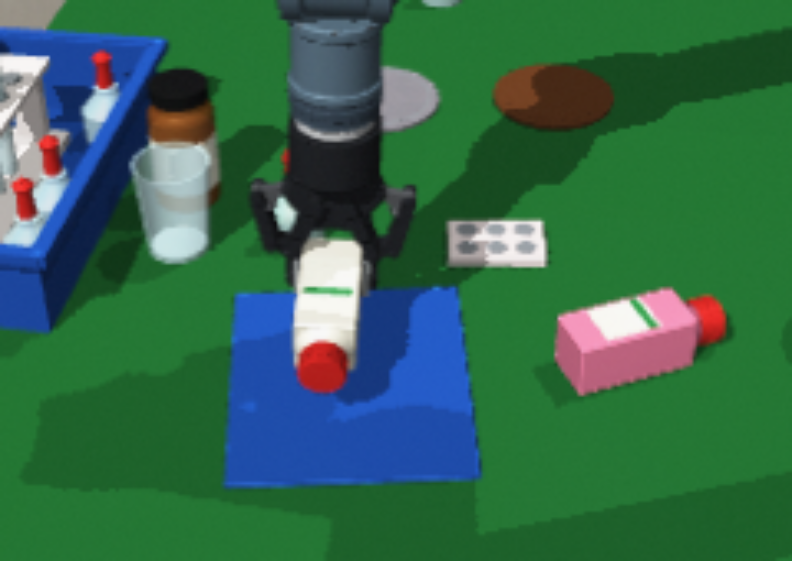

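drive_tool(steps="0.4 3 0 -22 0; 0.4 3 0 -22 0; 0.4 3 0 -22 0; 0.4 3 0 -22 0; 0.4 2 0 -22 0")

```text
time: 5.6
tool_pos: [0.5736, 0.1484, 0.1529]
orientation: [3.124, 0.203, 0.035]
ft_force: [0.2, -0.5, -3.8]
width: 0.0499
```

```bash
python3 plan.py .581 .15 .17 7.8 0.4 22
python3 - <<'E'
from h import *
c=cam('side'); a=cv2.resize(c['pixels'][130:310,250:400,::-1],None,fx=2.6,fy=2.6)
c=cam('scene'); b=cv2.resize(c['pixels'][90:270,300:450,::-1],None,fx=2.6,fy=2.6)
cv2.imwrite('pics/a2.png',np.hstack([a,b])); print(cam('wrist','w3.png')['cx'])
E
```

```text
t 5.6 pos [0.5736 0.1484 0.1529] yaw 7.45 zax [ 0.023 -0.01  -1.   ] F [ 0.2 -0.5 -3.8] w 0.0499
0.4 8 -0 -17 -0.006; 0.4 -0.1 -0.4 0 -0; 0.4 -0 0 0 -0; 0.4 -0 0 0 -0; 0.4 -0 0 0 -0
end [0.581 0.15  0.17 ]
316.51020265027887
```

View pics/a2.png

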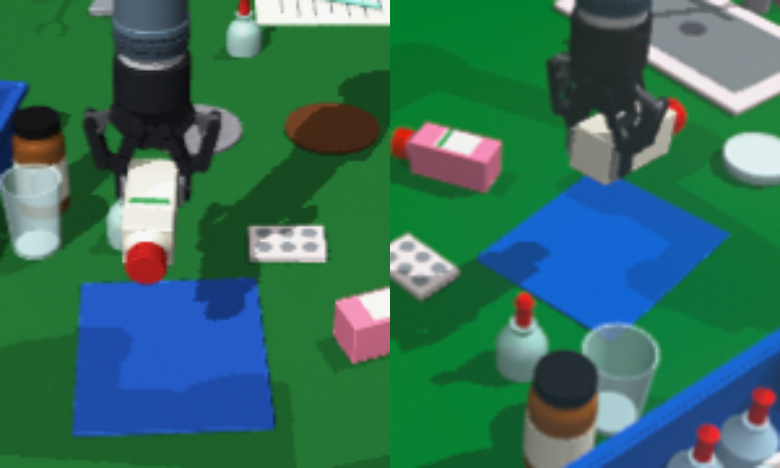

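View pics/w3.png

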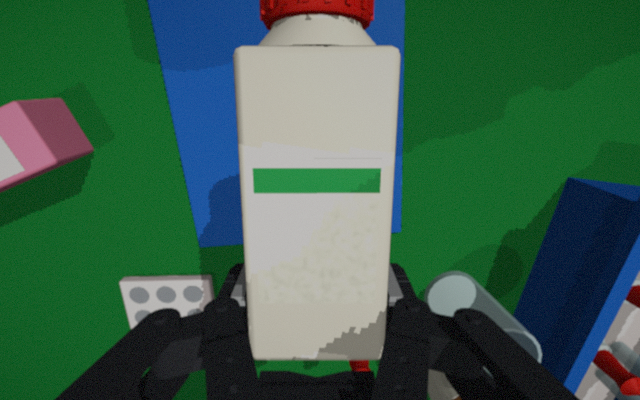

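drive_tool(steps="0.4 4 0 30 0; 0.4 0 0 35 0; 0.4 0 0 35 0; 0.4 0 0 25 0; 0.4 0 0 0 0")

```text
time: 6.25
tool_pos: [0.5791, 0.1474, 0.0176]
orientation: [3.124, 0.202, 0.033]
ft_force: [1.1, 0.3, -3.0]
width: 0.0496
```

```bash
python3 plan.py .581 .15 .018 7.8 0.4 22
```

```text
t 6.25 pos [0.5791 0.1474 0.0176] yaw 7.42 zax [ 0.022 -0.01  -1.   ] F [ 1.1  0.3 -3. ] w 0.0496
0.4 2.3 -2.3 -0.4 -0.007; 0.4 -0 -0 -0 0; 0.4 -0 -0 -0 0; 0.4 -0 -0 -0 0; 0.4 -0 -0 -0 0
end [0.581 0.15  0.018]
```

drive_tool(steps="0.57 0 0 0 0; 0.57 0 0 0 0; 0.57 0 0 0 0; 0.58 0 0 0 0; 0.58 0 0 0 0")

```text
time: 6.75
tool_pos: [0.5796, 0.1474, 0.0198]
orientation: [3.123, 0.203, 0.035]
ft_force: [-0.2, 0.4, -3.9]
width: 0.0499
```

```bash
cat > w.py <<'E'
import sys
from h import *
c=cam('wrist'); s=telemetry.get_state()
cv2.imwrite('pics/'+sys.argv[1]+'.png',cv2.resize(c['pixels'][:,:,::-1],None,fx=.7,fy=.7))
R=Ro.from_rotvec(s['orientation']).as_matrix()
print(round(s['time'],2),s['tool_pos'].round(4) if hasattr(s['tool_pos'],'round') else s['tool_pos'],'zax',R[:,2].round(3),'F',np.round(s['ft_force'],1),'M',np.round(s['wrist_torque'],2),'w',round(s['width'],4))
E
python3 w.py w4
```

```text
6.8 [0.5798 0.1474 0.0199] zax [ 0.024 -0.01  -1.   ] F [ 0.5  0.5 -3.7] M [-0.19  0.07  0.03] w 0.0497
```

View pics/w4.png

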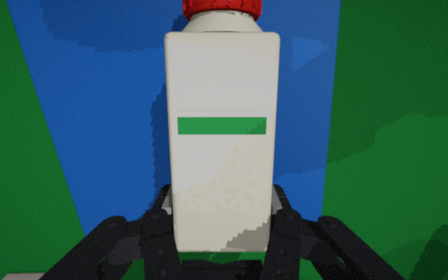

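drive_tool(steps="0.584 0 0 0 0; 0.584 0 0 0 0; 0.587 0 0 0 0; 0.587 0 0 0 0; 0.587 0 0 0 0")

```text
time: 7.3
tool_pos: [0.5801, 0.1479, 0.0211]
orientation: [3.124, 0.204, 0.038]
ft_force: [-1.0, 1.1, -3.1]
width: 0.0505
```

```bash
python3 w.py w5
```

```text
7.35 [0.5801 0.1479 0.0211] zax [ 0.025 -0.009 -1.   ] F [-0.2  0.2 -2.4] M [-0.01  0.21  0.03] w 0.0504
```

View pics/w5.png

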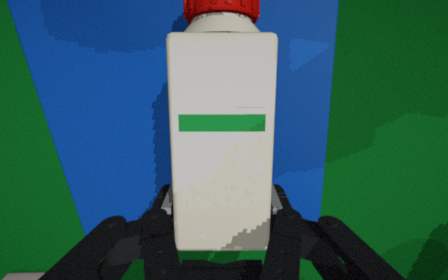

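drive_tool(steps="0.586 0 0 -8 0; 0.586 0 0 -8 0; 0.586 0 -2 -8 0; 0.586 0 -2 -8 0; 0.586 0 -2 -8 0")

```text
time: 7.85
tool_pos: [0.5789, 0.1544, 0.0646]
orientation: [3.124, 0.202, 0.04]
ft_force: [-0.3, 0.4, -0.1]
width: 0.0502
```

```bash
python3 w.py w6
```

```text
7.9 [0.5801 0.155  0.0664] zax [ 0.029 -0.008 -1.   ] F [0.2 0.7 2.2] M [ 0.   -0.    0.05] w 0.0502
```

View pics/w6.png

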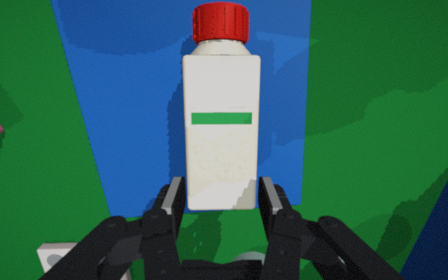

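```bash
python3 - <<'E'
from h import *
c=cam('wrist')
im=c['pixels'].astype(int); m=(im.min(2)>140)
cv2.imwrite('pics/w7.png',c['pixels'][:,:,::-1])
for p in[(186,210),(259,208),(184,57),(260,57)]: print(onz(c,p[0]/.7,p[1]/.7,.054).round(4))
E
python3 plan.py .58 .15 .006 7.4 1 20
```

```text
[0.556  0.1225 0.054 ]
[0.6129 0.1306 0.054 ]
[0.546  0.2352 0.054 ]
[0.593  0.2413 0.054 ]
t 7.95 pos [0.5803 0.1549 0.0657] yaw 7.45 zax [ 0.029 -0.008 -1.   ] F [0.4 0.2 0.5] w 0.0496
1 -1 1 20 0.001; 1 -1 2 20 -0; 1 -1 1 20 -0; 1 0.4 0.1 -0.3 -0; 1 -0 0 0 -0
end [0.58  0.15  0.006]
```

View pics/w7.png

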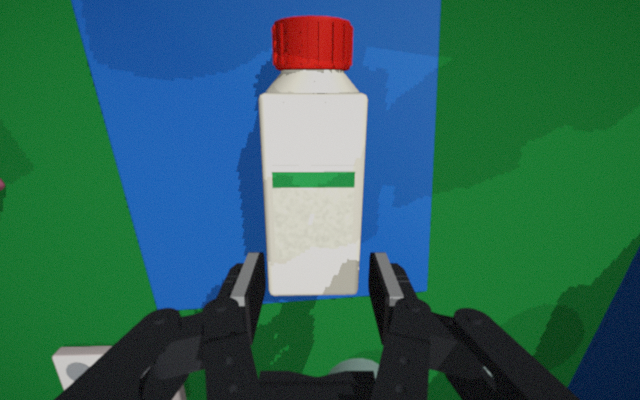

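drive_tool(steps="0.9 -1 1 0 0; 0.9 -1 2 16 0; 0.9 -1 2 18 0; 0.9 0 2 16 0; 0.9 0 0 8 0")

```text
time: 8.45
tool_pos: [0.5831, 0.1476, 0.009]
orientation: [3.126, 0.204, 0.057]
ft_force: [-0.4, 0.2, -0.0]
width: 0.077
```

```bash
python3 plan.py .58 .148 .006 7.4 1 20; python3 w.py w8
```

```text
t 8.45 pos [0.5831 0.1476 0.009 ] yaw 7.48 zax [ 0.037 -0.007 -0.999] F [-0.4  0.2 -0. ] w 0.077
1 -3.2 -0.8 2.9 0.001; 1 0 -0 -0 0; 1 0 -0 -0 0; 1 0 -0 -0 0; 1 0 -0 -0 0
end [0.58  0.148 0.006]
8.5 [0.5825 0.1476 0.0081] zax [ 0.035 -0.007 -0.999] F [-0.8 -0.3 -0.2] M [-0.02  0.04  0.  ] w 0.0771
```

View pics/w8.png

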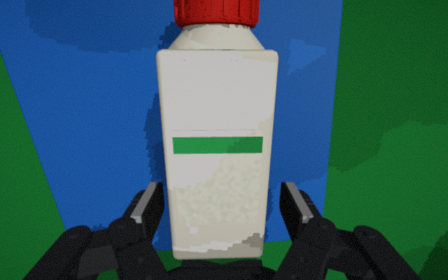

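drive_tool(steps="0.9 -2 4 2 0; 0.9 0 4 1 0; 0.5 0 0 0 0; 0.5 0 0 0 0; 0.5 0 0 0 0")

```text
time: 9.0
tool_pos: [0.582, 0.1388, 0.0065]
orientation: [3.126, 0.204, 0.056]
ft_force: [-0.2, 0.1, -2.2]
width: 0.0507
```

drive_tool(steps="0.5 0 0 0 0; 0.5 0 0 -5 0; 0.5 0 0 -8 0; 0.5 0 0 -6 0; 0.5 0 0 0 0")

```text
time: 9.5
tool_pos: [0.58, 0.1387, 0.026]
orientation: [3.124, 0.205, 0.052]
ft_force: [0.3, 0.2, -3.4]
width: 0.0498
```

```bash
python3 w.py w9
```

```text
9.55 [0.5799 0.1387 0.0257] zax [ 0.033 -0.008 -0.999] F [-0.3  0.1 -4.3] M [-0.18  0.09 -0.04] w 0.0501
```

View pics/w9.png

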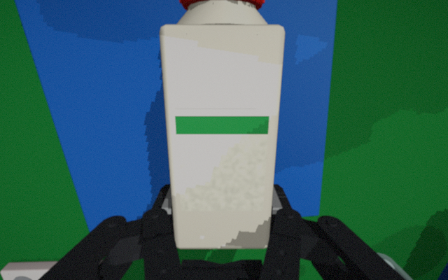

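drive_tool(steps="0.582 0 0 0 0; 0.582 0 0 0 0; 0.582 0 0 0 0; 0.584 0 0 0 0; 0.584 0 0 0 0")

```text
time: 10.05
tool_pos: [0.5793, 0.1387, 0.0251]
orientation: [3.125, 0.205, 0.049]
ft_force: [-1.1, -1.3, -2.4]
width: 0.0504
```

```bash
python3 w.py w10
```

```text
10.1 [0.5793 0.1387 0.0252] zax [ 0.032 -0.008 -0.999] F [-1.   0.4 -2.5] M [-0.08  0.24  0.1 ] w 0.0497
```

View pics/w10.png

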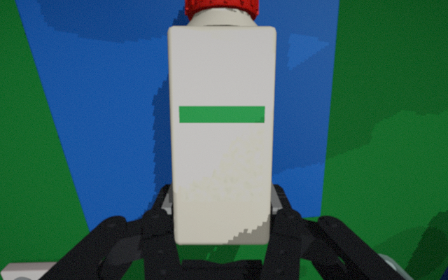

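drive_tool(steps="0.5 0 0 0 0; 0.5 0 0 -6 0; 0.5 0 -2 -15 0; 0.5 0 0 0 0; 0.582 0 0 0 0")

```text
time: 10.6
tool_pos: [0.5779, 0.1405, 0.0466]
orientation: [3.124, 0.204, 0.048]
ft_force: [0.6, 0.7, -4.4]
width: 0.0499
```

drive_tool(steps="0.583 0 0 0 0; 0.583 0 0 0 0; 0.584 0 0 0 0; 0.584 0 0 0 0; 0.5 0 0 0 0")

```text
time: 11.1
tool_pos: [0.5776, 0.1405, 0.0455]
orientation: [3.125, 0.204, 0.047]
ft_force: [-0.8, -0.8, -1.5]
width: 0.0497
```

```bash
python3 w.py w11
```

```text
11.15 [0.5776 0.1405 0.0455] zax [ 0.03  -0.008 -1.   ] F [ 0.2 -0.2 -2.5] M [0.03 0.11 0.08] w 0.0495
```

View pics/w11.png

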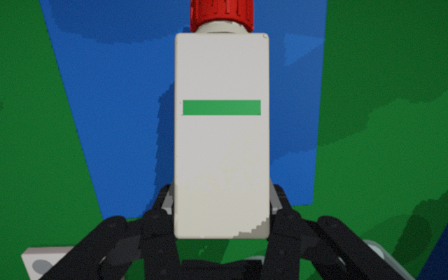

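drive_tool(steps="0.5 0 0 -8 0; 0.5 0 -3 -15 0; 0.5 0 -2 -8 0; 0.582 0 0 0 0; 0.583 0 0 0 0")

```text
time: 11.65
tool_pos: [0.5752, 0.1452, 0.0776]
orientation: [3.123, 0.204, 0.044]
ft_force: [-0.6, 0.2, -4.5]
width: 0.05
```

drive_tool(steps="0.583 0 0 0 0; 0.583 0 0 0 0; 0.584 0 0 0 0; 0.584 0 0 0 0; 0.5 0 0 0 0")

```text
time: 12.15
tool_pos: [0.5745, 0.1446, 0.0764]
orientation: [3.122, 0.203, 0.041]
ft_force: [-0.5, 0.9, -1.9]
width: 0.0499
```

```bash
python3 w.py w12
```

```text
12.2 [0.5745 0.1447 0.0764] zax [ 0.027 -0.01  -1.   ] F [ 0.1  0.6 -1.5] M [0.02 0.07 0.04] w 0.0495
```

View pics/w12.png

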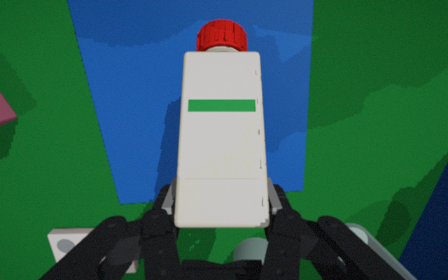

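drive_tool(steps="0.5 0 -2 -10 0; 0.5 2 -5 -15 0; 0.5 2 -4 -10 0; 0.582 0 0 0 0; 0.583 0 0 0 0")

```text
time: 12.7
tool_pos: [0.5755, 0.1571, 0.1133]
orientation: [3.122, 0.203, 0.039]
ft_force: [-0.4, -0.3, -3.9]
width: 0.05
```

drive_tool(steps="0.583 0 0 0 0; 0.583 0 0 0 0; 0.584 0 0 0 0; 0.584 0 0 0 0; 0.5 0 0 0 0")

```text
time: 13.2
tool_pos: [0.574, 0.1565, 0.1113]
orientation: [3.122, 0.203, 0.034]
ft_force: [-0.9, -1.0, -4.4]
width: 0.05
```

```bash
python3 w.py w13;  python3 - <<'E'
from h import *
c=cam('side'); a=cv2.resize(c['pixels'][130:310,250:400,::-1],None,fx=2.6,fy=2.6)
c=cam('scene'); b=cv2.resize(c['pixels'][90:270,300:450,::-1],None,fx=2.6,fy=2.6)
cv2.imwrite('pics/a3.png',np.hstack([a,b]))
E
```

```text
13.25 [0.574  0.1565 0.1113] zax [ 0.022 -0.011 -1.   ] F [-0.3 -0.  -4.2] M [-0.06  0.03  0.03] w 0.0497
```

View pics/w13.png

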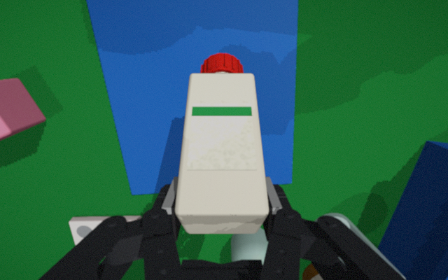

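View pics/a3.png

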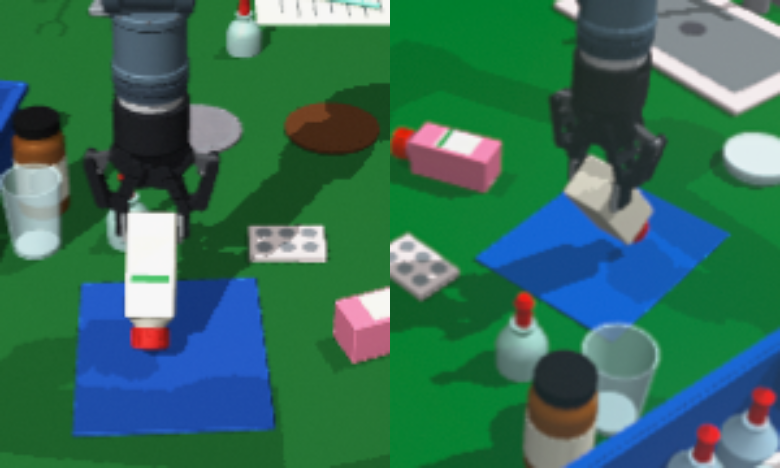

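drive_tool(steps="0.57 0 0 5 0; 0.57 0 0 5 0; 0.582 0 -5 3 0; 0.583 0 -8 0 0; 0.583 0 -8 0 0")

```text
time: 13.85
tool_pos: [0.5744, 0.1727, 0.1011]
orientation: [3.11, 0.197, 0.044]
ft_force: [-5.1, -8.6, 13.9]
width: 0.05
```

```bash
python3 w.py w14
```

```text
13.9 [0.5743 0.1739 0.1015] zax [ 0.03  -0.022 -0.999] F [-2.5 -7.4 10.2] M [-1.65  1.1   0.16] w 0.0502
```

View pics/w14.png

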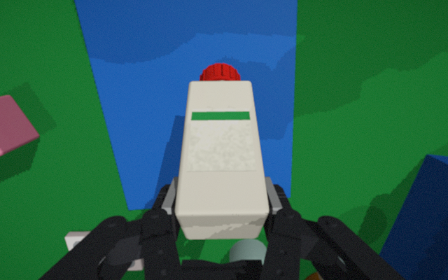

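drive_tool(steps="0.57 0 0 -8 0; 0.583 0 -5 -4 0; 0.584 0 -5 -3 0; 0.584 0 -5 -3 0; 0.584 0 -5 -2 0")

```text
time: 14.4
tool_pos: [0.5705, 0.1972, 0.1218]
orientation: [3.113, 0.199, 0.043]
ft_force: [-0.7, 0.9, -3.6]
width: 0.0498
```

```bash
python3 w.py w15
```

```text
14.45 [0.5704 0.1982 0.1221] zax [ 0.029 -0.018 -0.999] F [ 0.4  1.2 -5. ] M [-0.02  0.07  0.03] w 0.0499
```

View pics/w15.png

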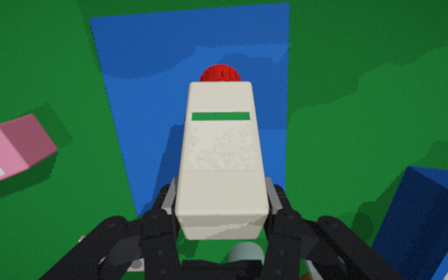

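drive_tool(steps="0.584 0 0 2 0; 0.5845 0 0 0 0; 0.585 0 0 0 0; 0.585 0 0 0 0; 0.5 0 0 0 0")

```text
time: 14.95
tool_pos: [0.5698, 0.1983, 0.1187]
orientation: [3.114, 0.201, 0.041]
ft_force: [1.0, -0.2, -4.8]
width: 0.0497
```

```bash
python3 w.py w16
```

```text
15.0 [0.5697 0.1982 0.1186] zax [ 0.027 -0.019 -0.999] F [-0.5 -0.6 -4.4] M [-0.06  0.03 -0.  ] w 0.05
```

View pics/w16.png

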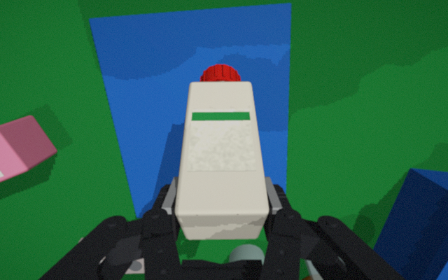

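drive_tool(steps="0.5855 0 0 0 0; 0.586 0 0 0 0; 0.586 0 0 0 0; 0.5865 0 0 0 0; 0.5 0 0 0 0")

```text
time: 15.5
tool_pos: [0.5705, 0.1983, 0.1198]
orientation: [3.115, 0.201, 0.044]
ft_force: [-0.5, 0.5, -2.2]
width: 0.0496
```

```bash
python3 w.py w17;  python3 - <<'E'
from h import *
c=cam('scene'); b=cv2.resize(c['pixels'][90:240,320:480,::-1],None,fx=4,fy=4,interpolation=2)
cv2.imwrite('pics/a4.png',b)
E
```

```text
15.55 [0.5705 0.1982 0.1198] zax [ 0.029 -0.018 -0.999] F [-0.6 -0.4 -2.3] M [0.   0.15 0.04] w 0.0493
```

View pics/w17.png

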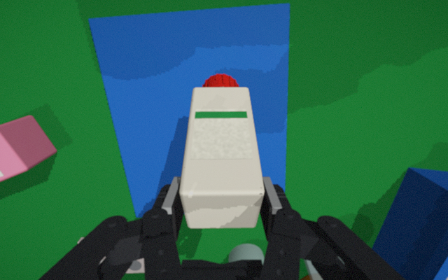

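View pics/a4.png

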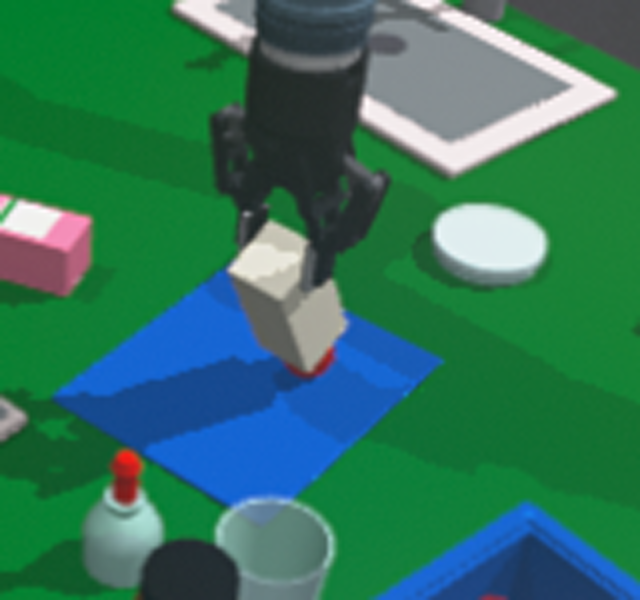

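drive_tool(steps="0.575 0 0 3 0; 0.58 0 -7 0 0; 0.58 0 -7 0 0; 0.58 0 -7 0 0; 0.58 0 0 0 0")

```text
time: 16.1
tool_pos: [0.5691, 0.215, 0.1225]
orientation: [3.104, 0.197, 0.052]
ft_force: [-1.1, -0.7, -1.1]
width: 0.0497
```

```bash
python3 w.py w18
```

```text
16.15 [0.5692 0.2148 0.1223] zax [ 0.035 -0.028 -0.999] F [-2.2 -1.8  1.6] M [-0.46  0.58 -0.  ] w 0.0494
```

View pics/w18.png

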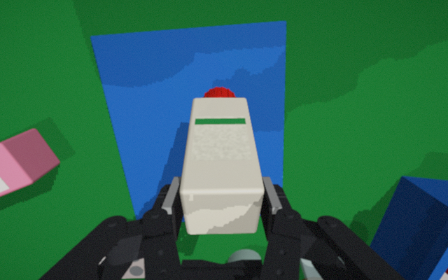

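drive_tool(steps="0.58 0 -7 2 0; 0.58 0 -7 2 0; 0.58 0 -7 1 0; 0.58 0 -5 1 0; 0.58 0 0 0 0")

```text
time: 16.65
tool_pos: [0.5677, 0.239, 0.1224]
orientation: [3.1, 0.194, 0.062]
ft_force: [-1.7, -1.2, 0.3]
width: 0.0492
```

```bash
python3 w.py w19;  python3 - <<'E'
from h import *
c=cam('scene'); b=cv2.resize(c['pixels'][90:240,320:480,::-1],None,fx=4,fy=4,interpolation=2)
cv2.imwrite('pics/a5.png',b)
E
```

```text
16.7 [0.5678 0.2388 0.1223] zax [ 0.042 -0.032 -0.999] F [-2.1 -1.4  5. ] M [-0.65  0.71  0.02] w 0.0499
```

View pics/w19.png

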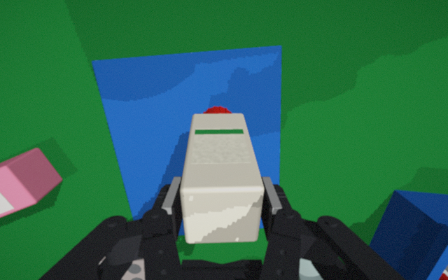

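View pics/a5.png

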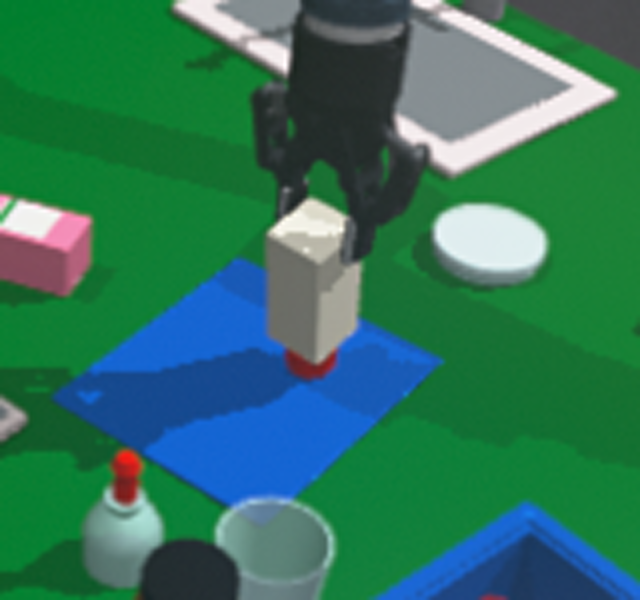

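Run:
```python
from h import *
c=cam('scene'); b=cv2.resize(c['pixels'][130:190,365:435,::-1],None,fx=8,fy=8,interpolation=2)
d=cam('side'); e=cv2.resize(d['pixels'][205:265,270:340,::-1],None,fx=8,fy=8,interpolation=2)
print(proj(d,(.568,.24,.14)))
cv2.imwrite('pics/a6.png',b);cv2.imwrite('pics/a7.png',e)
```

```text
[303.59710502 232.90344552]
```

View pics/a6.png

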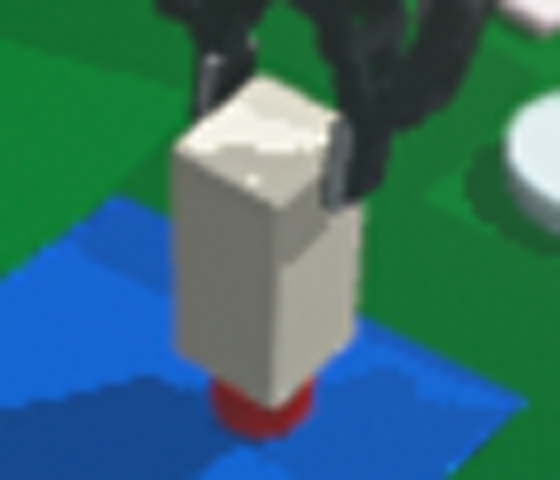

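View pics/a7.png

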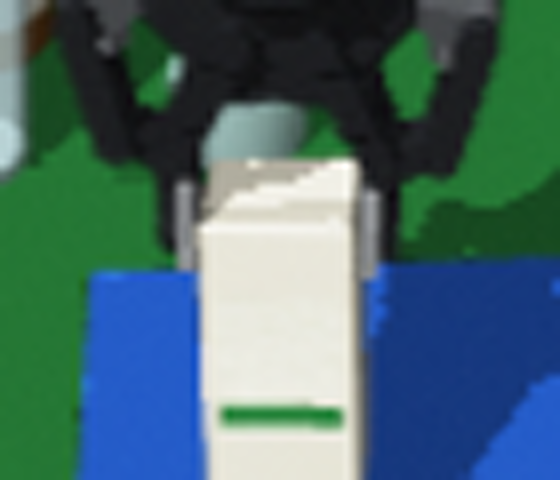

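```bash
cat > ax.py <<'E'
from h import *
def axis(c,e1,d,e2):
    n1=np.cross(ray(c,*e1[0])[1],ray(c,*e1[1])[1]); n2=np.cross(ray(d,*e2[0])[1],ray(d,*e2[1])[1])
    a=np.cross(n1,n2); a/=np.linalg.norm(a); return a*np.sign(a[2])
E
python3 - <<'E'
from ax import *
import pickle
c=imaging.camera('scene'); d=imaging.camera('side')
pickle.dump([{k:v for k,v in q.items() if k!='pixels'} for q in(c,d)],open('cams.pkl','wb'))
f=lambda q,o:(o[0]+q[0]/8,o[1]+q[1]/8)
S=(365,130);D=(270,205)
for e1 in [((275,212),(272,408)),((175,155),(176,350))]:
  for e2 in [((200,230),(210,480)),((357,225),(362,480))]:
    print(axis(c,[f(q,S) for q in e1],d,[f(q,D) for q in e2]).round(3))
E
```

```text
[ 0.03  -0.191  0.981]
[ 0.028 -0.19   0.981]
[ 0.024 -0.17   0.985]
[ 0.024 -0.17   0.985]
```

drive_tool(steps="0.57 0 -6 1 0; 0.57 0 -6 1 0; 0.57 0 -6 1 0; 0.57 0 -5 1 0; 0.57 0 0 0 0")

```text
time: 17.45
tool_pos: [0.5649, 0.2612, 0.1193]
orientation: [3.102, 0.19, 0.062]
ft_force: [-1.8, -1.1, 4.1]
width: 0.0497
```

```bash
python3 w.py w20
cat > look.py <<'E'
from ax import *
c=imaging.camera('scene'); d=imaging.camera('side'); s=telemetry.get_state(); p=np.array(s['tool_pos'])+[0,0,-.03]
a,b=[np.round(proj(q,p)).astype(int) for q in(c,d)]
def crop(q,a): 
    x,y=a[0]-35,a[1]-35; return (x,y),cv2.resize(q['pixels'][y:y+75,x:x+70,::-1],None,fx=5.6,fy=5.6,interpolation=2)
o1,i1=crop(c,a); o2,i2=crop(d,b); print('origins',o1,o2); cv2.imwrite('pics/'+__import__('sys').argv[1]+'.png',np.hstack([i1,i2]))
E
python3 look.py a8
```

```text
17.5 [0.5649 0.2611 0.1193] zax [ 0.042 -0.031 -0.999] F [-2.4 -1.9  4.6] M [-0.62  0.93 -0.08] w 0.0498
origins (np.int64(368), np.int64(123)) (np.int64(269), np.int64(219))
```

View pics/a8.png

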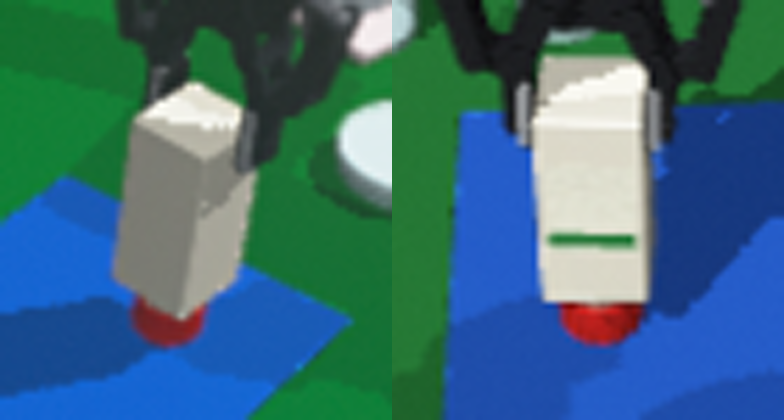

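```bash
cat > axp.py <<'E'
from ax import *
import pickle,sys
c,d=pickle.load(open('cams.pkl','rb'))
v=[float(x) for x in sys.argv[1:]]  # ox1 oy1 ox2 oy2 then 4 pts of scene (2), side(2) in look.py pixels
g=lambda x,y:(v[0]+x/5.6,v[1]+y/5.6); h=lambda x,y:(v[2]+(x-392)/5.6,v[3]+y/5.6)
a=axis(c,[g(*v[4:6]),g(*v[6:8])],d,[h(*v[8:10]),h(*v[10:12])]); print(a.round(3),'tilt x,y deg',np.degrees(np.arctan2(a[:2],a[2])).round(1))
E
python3 axp.py 368 123 269 219 205 160 180 318 535 130 545 300
python3 axp.py 368 123 269 219 133 123 113 278 643 130 652 300
```

```text
[ 0.002 -0.021  1.   ] tilt x,y deg [ 0.1 -1.2]
[ 0.026 -0.042  0.999] tilt x,y deg [ 1.5 -2.4]
```

drive_tool(steps="0.5 0 0 0 0; 0.5 0 0 -5 0; 0.5 0 0 -15 0; 0.5 0 0 -15 0; 0.5 0 0 -15 0", squeeze=30)

```text
time: 18.1
tool_pos: [0.5612, 0.2628, 0.164]
orientation: [3.105, 0.187, 0.049]
ft_force: [0.8, -0.2, -4.1]
width: 0.0498
```

```bash
python3 w.py w21; python3 look.py a9
```

```text
18.15 [0.5626 0.2633 0.167 ] zax [ 0.037 -0.027 -0.999] F [ 0.7  1.1 -1.3] M [ 0.1  -0.    0.01] w 0.0498
origins (np.int64(370), np.int64(110)) (np.int64(269), np.int64(205))
```

View pics/a9.png

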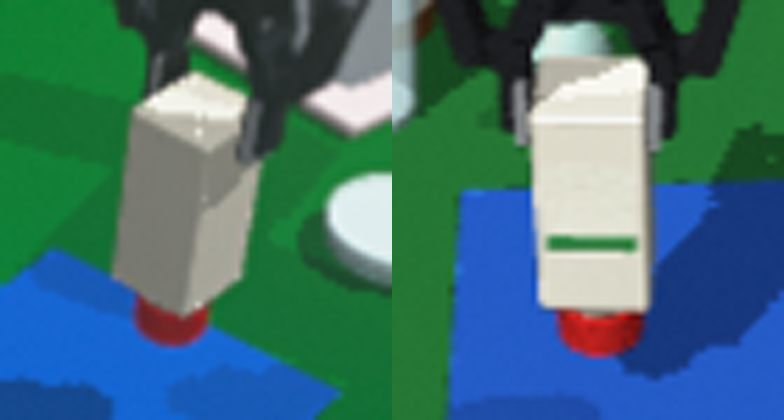

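```bash
python3 axp.py 370 110 269 205 207 152 183 315 532 123 541 307
python3 axp.py 370 110 269 205 133 112 113 275 643 123 651 307
```

```text
[-0.004 -0.027  1.   ] tilt x,y deg [-0.2 -1.6]
[ 0.019 -0.041  0.999] tilt x,y deg [ 1.1 -2.4]
```

drive_tool(steps="0.5 0 0 0 0; 0.5 0 0 0 0; 0.5 0 0 0 0; 0.5 0 0 0 0; 0.5 0 0 0 0")

```text
time: 18.75
tool_pos: [0.5606, 0.2625, 0.1602]
orientation: [3.105, 0.187, 0.044]
ft_force: [0.2, 0.7, -4.4]
width: 0.0499
```

drive_tool(steps="0.5 0 0 0 0; 0.5 0 0 0 0; 0.5 0 0 0 0; 0.5 0 0 0 0; 0.5 0 0 0 0")

```text
time: 19.25
tool_pos: [0.5606, 0.2625, 0.16]
orientation: [3.105, 0.187, 0.044]
ft_force: [0.1, 0.3, -4.5]
width: 0.05
```

drive_tool(steps="0.5 0 0 0 0; 0.5 0 0 0 0; 0.5 0 0 0 0; 0.5 0 0 0 0; 0.5 0 0 0 0")

```text
time: 19.75
tool_pos: [0.5607, 0.2626, 0.1602]
orientation: [3.105, 0.187, 0.045]
ft_force: [0.7, -0.5, -4.4]
width: 0.0495
```

drive_tool(steps="0.5 0 0 0 0; 0.5 0 0 0 0; 0.5 0 0 0 0; 0.5 0 0 0 0; 0.5 0 0 0 0")

```text
time: 20.25
tool_pos: [0.5606, 0.2625, 0.1602]
orientation: [3.105, 0.187, 0.044]
ft_force: [0.5, 0.1, -4.4]
width: 0.0496
```

```bash
python3 w.py w22; python3 look.py a10
```

```text
20.3 [0.5607 0.2625 0.1602] zax [ 0.03  -0.029 -0.999] F [ 0.   0.5 -5.3] M [ 0.1  0.  -0. ] w 0.0495
origins (np.int64(369), np.int64(111)) (np.int64(270), np.int64(207))
```

View pics/a10.png

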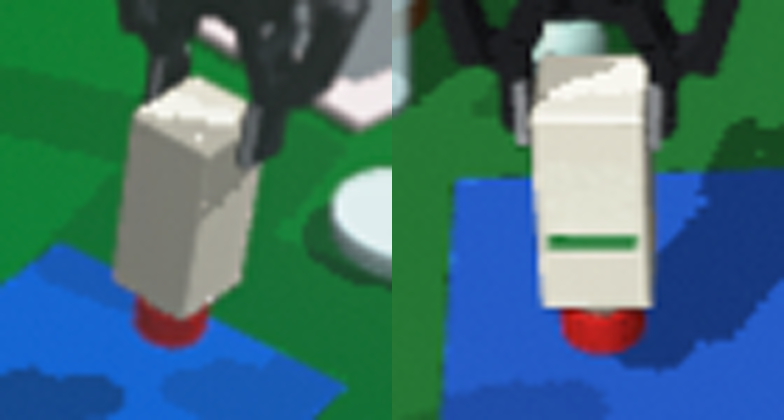

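drive_tool(steps="0.5 0 0 0 0; 0.5 0 0 0 0; 0.5 0 0 0 0; 0.5 0 0 15 0; 0.5 0 0 15 0")

```text
time: 20.9
tool_pos: [0.5638, 0.2625, 0.1324]
orientation: [3.106, 0.187, 0.053]
ft_force: [-0.6, 0.4, -4.1]
width: 0.0491
```

drive_tool(steps="0.5 0 0 9 0; 0.5 0 0 5 0; 0.56 0 6 0 0; 0.56 0 8 0 0; 0.56 0 8 0 0", squeeze=20)

```text
time: 21.4
tool_pos: [0.5671, 0.2421, 0.1217]
orientation: [3.111, 0.192, 0.057]
ft_force: [-0.5, 0.6, -4.0]
width: 0.0495
```

```bash
python3 w.py w23; python3 look.py a11
```

```text
21.45 [0.5674 0.2405 0.1216] zax [ 0.038 -0.024 -0.999] F [-1.1 -1.3 -3.8] M [-0.11  0.06 -0.02] w 0.0497
origins (np.int64(364), np.int64(125)) (np.int64(270), np.int64(213))
```

View pics/a11.png

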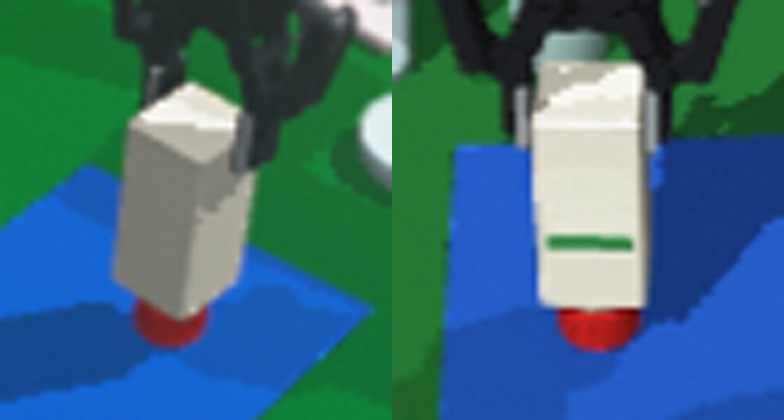

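drive_tool(steps="0.5 0 -12 2 0; 0.5 0 0 4 0; 0.5 0 0 4 0; 0.5 0 8 2 0; 0.5 0 8 1 0")

```text
time: 22.05
tool_pos: [0.5668, 0.2445, 0.1205]
orientation: [3.119, 0.196, 0.065]
ft_force: [-3.6, 2.9, 1.9]
width: 0.0494
```

```bash
python3 w.py w24; python3 look.py a12
```

```text
22.1 [0.567  0.2434 0.1206] zax [ 0.043 -0.014 -0.999] F [-5.9  3.3  8.8] M [ 0.9   1.66 -0.06] w 0.0496
origins (np.int64(365), np.int64(125)) (np.int64(269), np.int64(214))
```

View pics/a12.png

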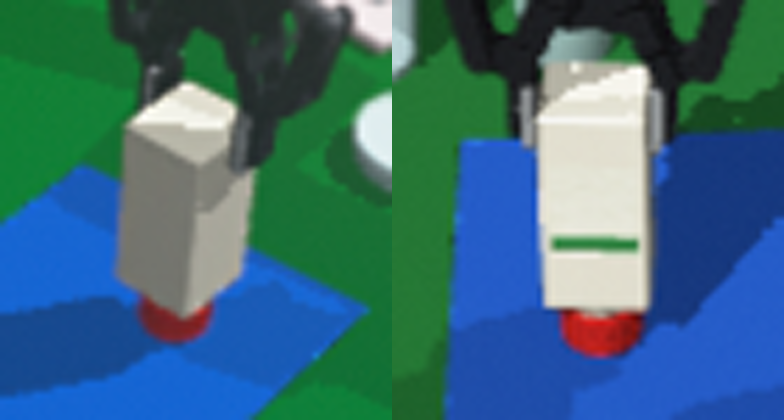

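drive_tool(steps="0.57 0 9 2 0; 0.57 0 9 2 0; 0.57 0 9 2 0; 0.57 0 9 3 0; 0.57 0 9 4 0")

```text
time: 22.7
tool_pos: [0.5727, 0.2114, 0.1195]
orientation: [-3.128, -0.21, -0.077]
ft_force: [-7.5, 0.6, 21.6]
width: 0.0496
```

```bash
python3 w.py w25; python3 look.py a13
```

```text
22.75 [0.5729 0.21   0.1193] zax [ 0.049  0.007 -0.999] F [-7.7 -0.6 17.2] M [0.4  2.09 0.1 ] w 0.0499
origins (np.int64(358), np.int64(130)) (np.int64(270), np.int64(206))
```

View pics/a13.png

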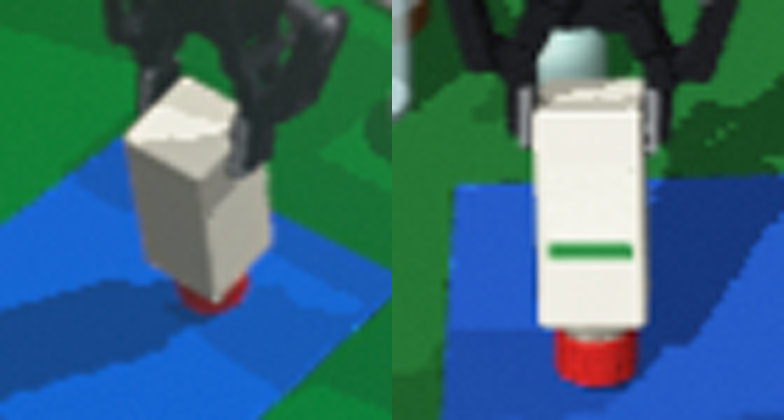

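View pics/w25.png

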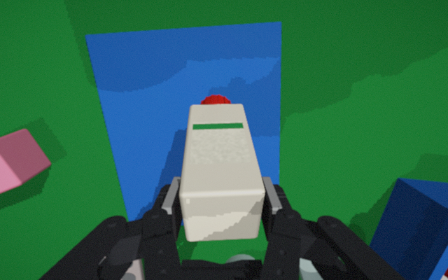

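drive_tool(steps="0.57 -2 10 2 0; 0.57 -1 10 4 0; 0.57 -1 10 5 0; 0.57 0 10 6 0; 0.57 0 10 7 0")

```text
time: 23.35
tool_pos: [0.5792, 0.1626, 0.1035]
orientation: [-3.128, -0.218, -0.092]
ft_force: [-3.8, -3.8, 10.4]
width: 0.05
```

```bash
python3 w.py w26
```

```text
23.4 [0.5791 0.1606 0.1024] zax [ 0.057  0.006 -0.998] F [-3.  -6.5 10.4] M [-0.63  1.01  0.16] w 0.0494
```

View pics/w26.png

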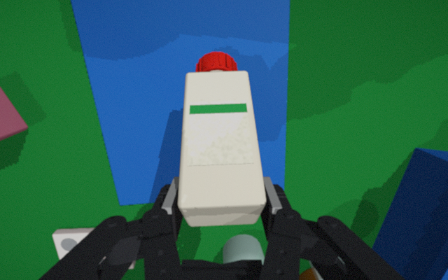

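drive_tool(steps="0.57 -2 2 8 0; 0.57 -2 2 9 0; 0.57 -2 1 9 0; 0.57 -2 0 10 0; 0.57 -2 0 10 0")

```text
time: 23.9
tool_pos: [0.5852, 0.1325, 0.0724]
orientation: [3.086, 0.201, 0.13]
ft_force: [-3.1, -6.9, 8.6]
width: 0.0498
```

```bash
python3 w.py w27
```

```text
23.95 [0.5849 0.1324 0.0709] zax [ 0.086 -0.04  -0.995] F [ 1.3 -7.2  6.1] M [-0.86 -0.47 -0.25] w 0.0493
```

View pics/w27.png

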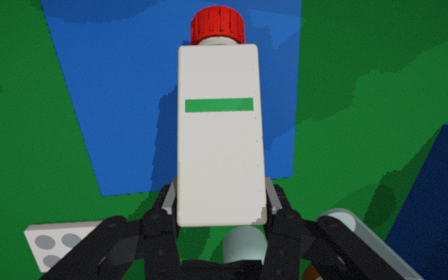

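drive_tool(steps="0.5 -2 -6 3 0; 0.5 -3 -8 5 0; 0.5 -3 -8 5 0; 0.5 -3 -8 6 0; 0.5 -2 -6 6 0")

```text
time: 24.45
tool_pos: [0.5873, 0.1494, 0.0544]
orientation: [3.049, 0.174, 0.178]
ft_force: [-2.1, -8.4, 7.3]
width: 0.0496
```

```bash
python3 w.py w28
```

```text
24.5 [0.5872 0.1509 0.0534] zax [ 0.12  -0.073 -0.99 ] F [ 1.4 -0.2  2.9] M [ 0.52 -0.56 -0.21] w 0.0495
```

View pics/w28.png

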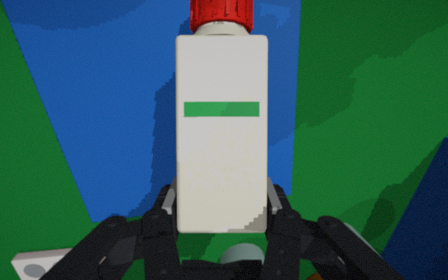

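drive_tool(steps="0.5 -3 -2 8 0; 0.5 -3 -1 8 0; 0.5 -3 -1 8 0; 0.5 -2 -1 7 0; 0.5 0 0 0 0")

```text
time: 25.0
tool_pos: [0.5919, 0.1443, 0.0279]
orientation: [3.03, 0.163, 0.211]
ft_force: [-1.5, 1.5, -1.1]
width: 0.0498
```

```bash
python3 w.py w29;python3 look.py a14
```

```text
25.05 [0.5919 0.1444 0.0279] zax [ 0.143 -0.092 -0.985] F [ 1.  -0.8  0.2] M [-0.13  0.23 -0.04] w 0.0495
origins (np.int64(342), np.int64(166)) (np.int64(269), np.int64(216))
```

View pics/w29.png

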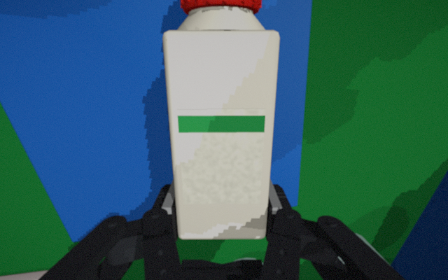

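View pics/a14.png

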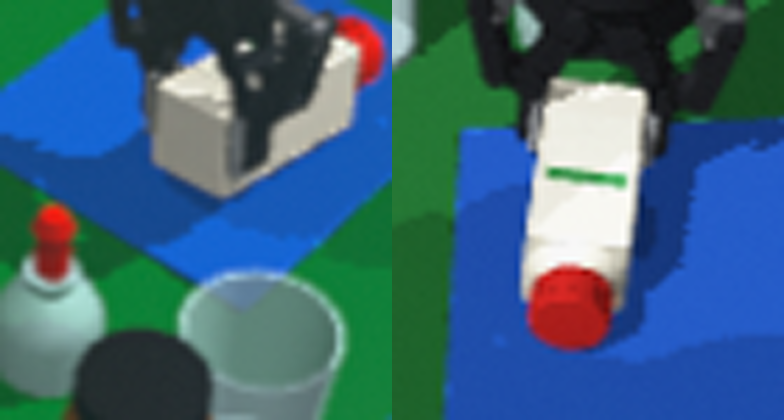

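drive_tool(steps="0.5 -1 0 5 0; 0.5 -1 0 5 0; 0.5 0 0 4 0; 0.5 0 0 0 0; 0.5 0 0 0 0")

```text
time: 25.65
tool_pos: [0.594, 0.1407, 0.0178]
orientation: [3.022, 0.162, 0.218]
ft_force: [0.2, -1.2, -1.8]
width: 0.0497
```

```bash
python3 w.py w30;python3 look.py a15
```

```text
25.7 [0.594  0.1406 0.0177] zax [ 0.148 -0.099 -0.984] F [-1.  -1.9  1.8] M [-0.24  0.35 -0.01] w 0.0495
origins (np.int64(341), np.int64(170)) (np.int64(269), np.int64(218))
```

View pics/a15.png

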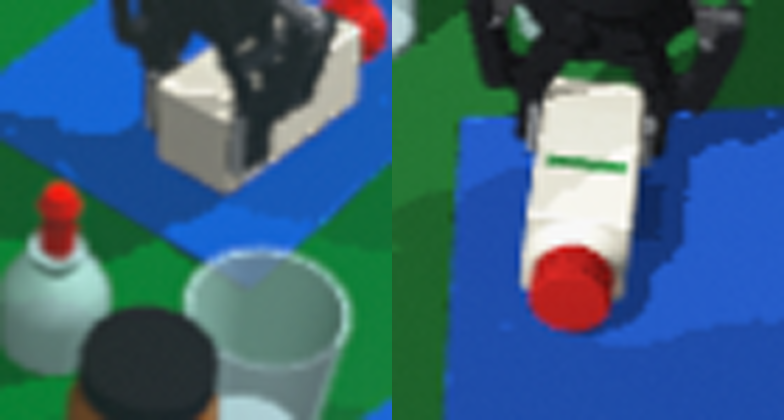

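drive_tool(steps="0.5 -1 0 4 0; 0.58 0 0 0 0; 0.6 0 0 0 0; 0.7 0 0 0 0; 1 0 0 0 0")

```text
time: 26.3
tool_pos: [0.5952, 0.1418, 0.0177]
orientation: [3.023, 0.165, 0.224]
ft_force: [-0.2, -0.1, -0.6]
width: 0.0723
```

drive_tool(steps="1 0 0 0 0; 1 0 0 -10 0; 1 -2 -2 -20 0; 1 -2 -2 -20 0; 1 0 0 0 0")

```text
time: 26.8
tool_pos: [0.5822, 0.1506, 0.0669]
orientation: [3.024, 0.164, 0.22]
ft_force: [1.1, 0.2, 0.0]
width: 0.0851
```

```bash
python3 w.py w31
python3 - <<'E'
from h import *
c=cam('scene','s2.png')
E
```

```text
26.85 [0.5818 0.1502 0.0657] zax [ 0.149 -0.097 -0.984] F [ 0.4 -0.7  0.2] M [ 0.08  0.11 -0.04] w 0.0852
```

View pics/w31.png

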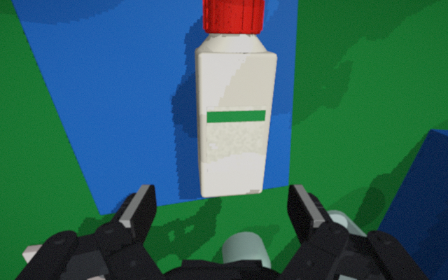

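View pics/s2.png

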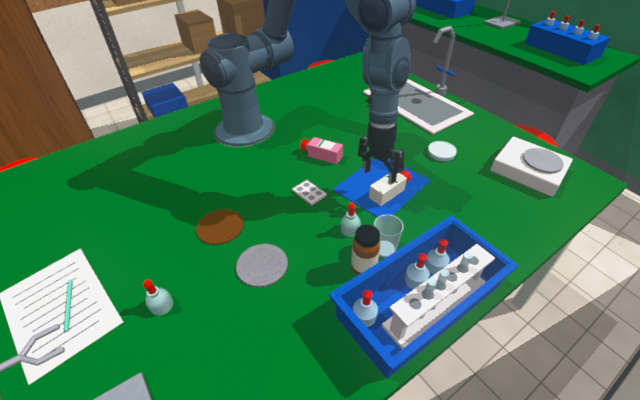

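drive_tool(steps="1 0 0 -45 0; 1 0 0 -45 0; 1 0 0 -45 0; 1 0 0 -45 0; 1 0 0 -45 0")

```text
time: 27.4
tool_pos: [0.5416, 0.1693, 0.2784]
orientation: [3.022, 0.162, 0.176]
ft_force: [1.3, 0.3, -0.2]
width: 0.0854
```

```bash
python3 w.py w32
python3 - <<'E'
from h import *
s=telemetry.get_state(); print(np.round(s['joint_positions'],3),np.round(s['dq'],3))
c=cam('wrist','w33.png')
E
```

```text
27.45 [0.5441 0.1706 0.2871] zax [ 0.133 -0.1   -0.986] F [1.4 0.4 4.7] M [0.1  0.01 0.01] w 0.0856
[ 0.265  0.272  0.062  1.259 -0.132  1.721] [-0.008 -0.006 -0.048 -0.179 -0.004 -0.02 ]
```

View pics/w33.png

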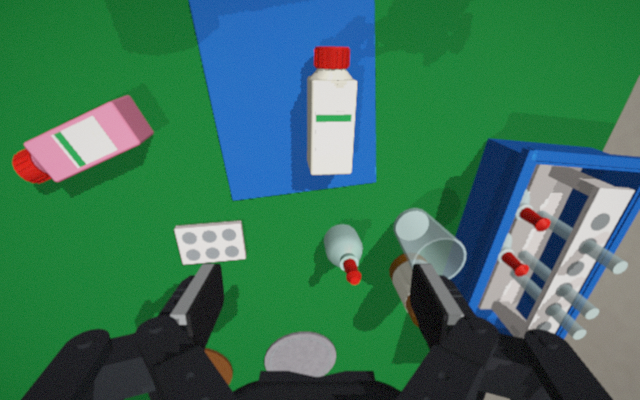

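```bash
python3 - <<'E'
from h import *
c=imaging.camera('wrist')
P=np.array([onz(c,*p,.054)[:2] for p in[(307.5,173.5),(353,175.5),(308.5,80),(356.5,80.5)]]); print(P.round(4))
b=(P[0]+P[1])/2; t=(P[2]+P[3])/2; u=(t-b)/np.linalg.norm(t-b); print('base',b,'len',np.linalg.norm(t-b),'ang',np.degrees(np.arctan2(u[1],u[0])),'cap130',b+u*.13)
print('cap obs',onz(c,331.5,57,.045))
s=telemetry.get_state(); R=Ro.from_rotvec(s['orientation']).as_matrix(); print(R.round(3)); print(s['tool_pos'])
# mat corners check
for p in[(234,199),(375,182)]: print(onz(c,*p,.004).round(4))
E
python3 look.py a16
```

```text
[[0.567  0.1308]
 [0.6219 0.1318]
 [0.5575 0.2341]
 [0.6083 0.2387]]
base [0.5944544  0.13129292] len 0.10573037514753686 ang 96.27528993994932 cap130 [0.58024467 0.26051398]
cap obs [0.5801658  0.25831032 0.045     ]
[[ 0.987  0.099  0.129]
 [ 0.113 -0.988 -0.101]
 [ 0.118  0.115 -0.986]]
[0.54441601 0.17016561 0.28094265]
[0.4786 0.069  0.004 ]
[0.6691 0.1056 0.004 ]
origins (np.int64(345), np.int64(83)) (np.int64(283), np.int64(148))
```

```bash
python3 plan.py .583 .258 .09 6.3 1 45
```

```text
t 27.65 pos [0.5423 0.1693 0.2767] yaw 6.51 zax [ 0.122 -0.103 -0.987] F [-0.3 -0.8 -1. ] w 0.0852
1 6 -22 38 0.004; 1 6 -23 38 -0; 1 6 -22 39 -0; 1 7 -23 38 -0; 1 4 -15 27 -0
end [0.5828 0.2577 0.0901]
```

drive_tool(steps="1 6 -22 38 0; 1 6 -23 38 0; 1 6 -22 38 0; 1 6 -22 34 0; 1 0 0 0 0")

```text
time: 28.15
tool_pos: [0.5711, 0.2422, 0.1064]
orientation: [3.018, 0.157, 0.155]
ft_force: [-1.6, -1.6, 0.5]
width: 0.0854
```

```bash
python3 plan.py .583 .258 .01 6.3 1 25; python3 w.py w34
```

```text
t 28.15 pos [0.5711 0.2422 0.1064] yaw 6.3 zax [ 0.108 -0.11  -0.988] F [-1.6 -1.6  0.5] w 0.0854
1 1 -7 24 -0; 1 1 -6 24 -0; 1 1 -7 24 -0; 1 1 -6 23 -0; 1 0.3 -0 -0.2 -0
end [0.583 0.258 0.01 ]
28.2 [0.5716 0.2414 0.1087] zax [ 0.109 -0.11  -0.988] F [-0.3  0.1 -0.4] M [ 0.06  0.1  -0.  ] w 0.0851
```

View pics/w34.png

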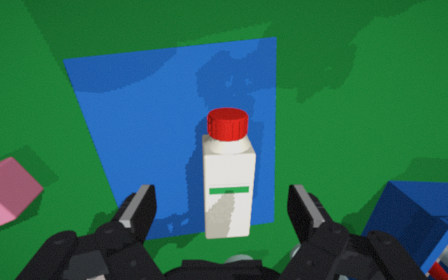

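drive_tool(steps="1 1 -7 24 0; 1 1 -7 24 0; 1 1 -7 24 0; 1 1 -5 16 0; 1 0 0 0 0")

```text
time: 28.7
tool_pos: [0.5845, 0.254, 0.0205]
orientation: [3.015, 0.15, 0.161]
ft_force: [-0.5, 0.2, -0.0]
width: 0.0856
```

```bash
python3 plan.py .583 .258 .01 6.3 1 25; python3 w.py w35
```

```text
t 28.7 pos [0.5845 0.254  0.0205] yaw 6.05 zax [ 0.112 -0.113 -0.987] F [-0.5  0.2 -0. ] w 0.0856
1 -2 -5 10 -0.004; 1 -0.2 -0.4 -0.3 -0; 1 0 -0 0 -0; 1 0 -0 0 -0; 1 0 -0 0 -0
end [0.583 0.258 0.01 ]
28.75 [0.5851 0.254  0.0217] zax [ 0.113 -0.112 -0.987] F [-0.2  0.4  0.5] M [0.05 0.07 0.04] w 0.0854
```

View pics/w35.png

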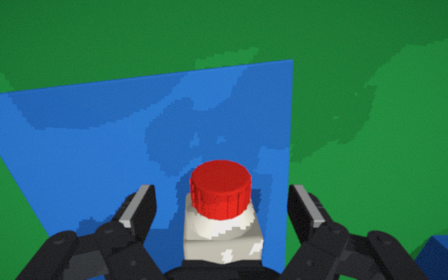

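drive_tool(steps="1 -2 -4 7 0; 1 -1 0 4 0; 0.3 0 0 0 0; 0.3 0 0 0 0; 0.3 0 0 0 0", squeeze=20)

```text
time: 29.25
tool_pos: [0.586, 0.2569, 0.0146]
orientation: [3.016, 0.148, 0.175]
ft_force: [-1.4, -0.4, 0.5]
width: 0.0436
```

drive_tool(steps="0.3 0 0 0 0; 0.3 0 0 0 0; 0.3 0 0 -4 0; 0.3 0 1 -8 0; 0.3 0 1 -8 0")

```text
time: 29.75
tool_pos: [0.5813, 0.2564, 0.0336]
orientation: [3.016, 0.148, 0.167]
ft_force: [-0.3, -0.7, -3.1]
width: 0.037
```

```bash
python3 w.py w36; python3 look.py a17
```

```text
29.8 [0.5819 0.2567 0.0352] zax [ 0.117 -0.111 -0.987] F [-0.2  0.3 -3.3] M [ 0.31  0.29 -0.05] w 0.0371
origins (np.int64(367), np.int64(148)) (np.int64(264), np.int64(241))
```

View pics/w36.png

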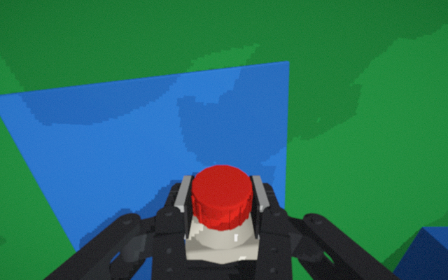

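View pics/a17.png

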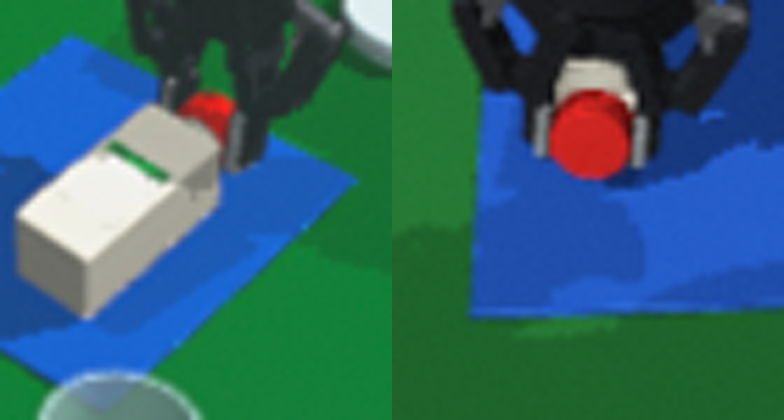

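drive_tool(steps="0.425 0 0 0 0; 0.428 0 0 0 0; 0.43 0 0 0 0; 0.431 0 0 0 0; 0.432 0 0 0 0")

```text
time: 30.4
tool_pos: [0.5823, 0.2572, 0.0341]
orientation: [3.017, 0.148, 0.17]
ft_force: [-0.1, 0.0, -2.7]
width: 0.0369
```

```bash
python3 w.py w37
```

```text
30.45 [0.5823 0.2572 0.034 ] zax [ 0.117 -0.11  -0.987] F [-0.6  0.8 -3.7] M [ 0.3   0.12 -0.01] w 0.0373
```

View pics/w37.png

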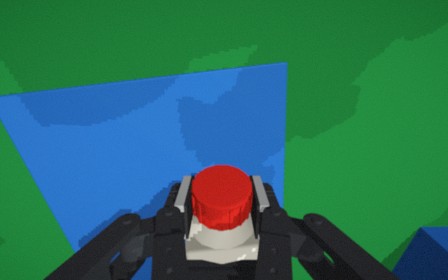

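drive_tool(steps="0.433 0 0 0 0; 0.434 0 0 0 0; 0.435 0 0 0 0; 0.436 0 0 0 0; 0.436 0 0 0 0")

```text
time: 30.95
tool_pos: [0.5823, 0.2572, 0.034]
orientation: [3.017, 0.148, 0.17]
ft_force: [-0.2, -0.0, -2.3]
width: 0.0373
```

```bash
python3 w.py w38; python3 look.py a18
```

```text
31.0 [0.5822 0.2572 0.034 ] zax [ 0.117 -0.11  -0.987] F [-0.1  0.4 -2.5] M [ 0.29  0.19 -0.01] w 0.037
origins (np.int64(367), np.int64(148)) (np.int64(264), np.int64(242))
```

View pics/a18.png

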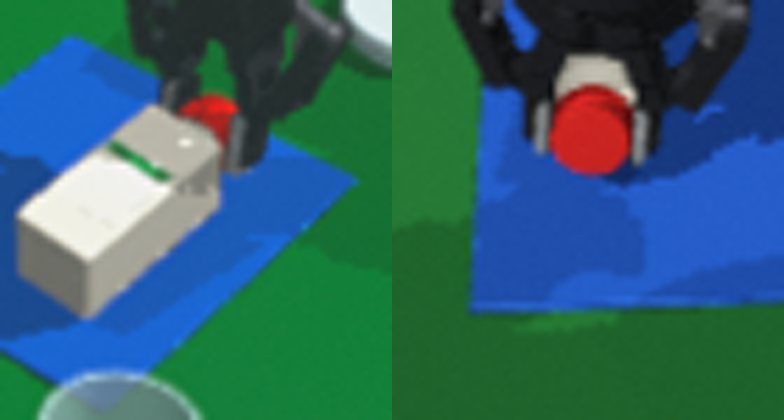

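drive_tool(steps="0.4 0 0 -8 0; 0.4 0 1 -10 0; 0.4 0 2 -10 0; 0.4 0 2 -10 0; 0.4 0 0 0 0")

```text
time: 31.6
tool_pos: [0.5775, 0.2562, 0.0756]
orientation: [3.017, 0.148, 0.169]
ft_force: [0.0, -0.3, -4.5]
width: 0.0371
```

```bash
python3 w.py w39; python3 look.py a19
```

```text
31.65 [0.5774 0.2562 0.075 ] zax [ 0.116 -0.11  -0.987] F [-0.7  0.9 -2.5] M [0.46 0.15 0.07] w 0.0375
origins (np.int64(368), np.int64(137)) (np.int64(265), np.int64(230))
```

View pics/a19.png

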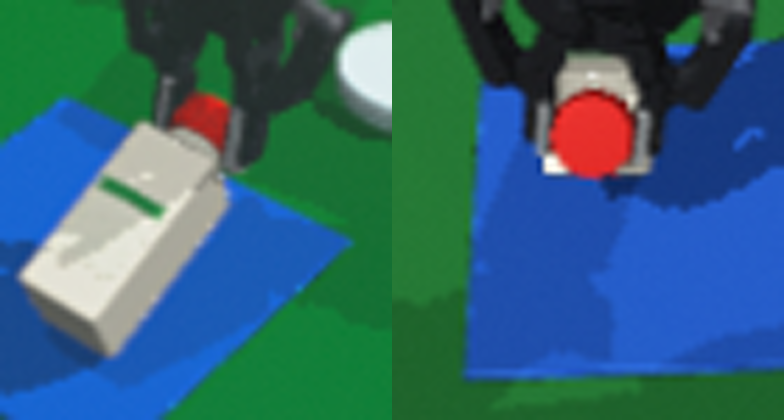

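drive_tool(steps="0.433 0 0 0 0; 0.435 0 0 0 0; 0.436 0 0 0 0; 0.436 0 0 0 0; 0.4 0 0 0 0")

```text
time: 32.25
tool_pos: [0.5772, 0.2566, 0.0736]
orientation: [3.017, 0.149, 0.167]
ft_force: [-0.2, 0.8, -1.1]
width: 0.0373
```

drive_tool(steps="0.4 0 2 -10 0; 0.4 0 3 -10 0; 0.4 0 3 -10 0; 0.433 0 0 0 0; 0.435 0 0 0 0")

```text
time: 32.75
tool_pos: [0.5726, 0.2502, 0.1056]
orientation: [3.016, 0.148, 0.161]
ft_force: [0.5, -0.5, -3.7]
width: 0.0368
```

drive_tool(steps="0.436 0 0 0 0; 0.436 0 0 0 0; 0.4 0 0 0 0; 0.4 0 2 -5 0; 0.4 0 4 -10 0")

```text
time: 33.25
tool_pos: [0.5698, 0.2455, 0.1194]
orientation: [3.015, 0.15, 0.155]
ft_force: [-0.9, 0.5, -4.4]
width: 0.0371
```

```bash
python3 w.py w40; python3 look.py a20
```

```text
33.3 [0.5709 0.2453 0.122 ] zax [ 0.111 -0.113 -0.987] F [-0.  -0.7 -2.3] M [ 0.02  0.23 -0.09] w 0.0371
origins (np.int64(366), np.int64(125)) (np.int64(268), np.int64(214))
```

View pics/a20.png

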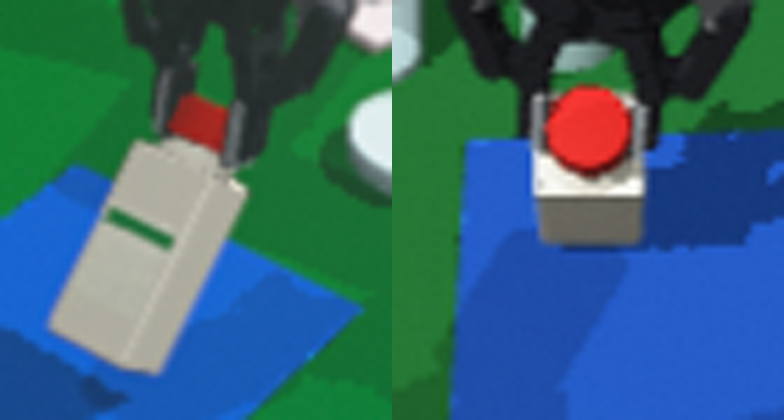

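drive_tool(steps="0.4 0 2 -4 0; 0.434 0 0 0 0; 0.436 0 0 0 0; 0.4365 0 0 0 0; 0.4365 0 0 0 0")

```text
time: 33.9
tool_pos: [0.571, 0.2442, 0.1257]
orientation: [3.016, 0.148, 0.161]
ft_force: [0.1, 0.0, -3.3]
width: 0.0375
```

```bash
python3 w.py w41; python3 look.py a21
```

```text
33.95 [0.571  0.2442 0.1257] zax [ 0.111 -0.112 -0.987] F [ 0.5 -0.4 -3.8] M [0.33 0.14 0.03] w 0.0374
origins (np.int64(366), np.int64(124)) (np.int64(268), np.int64(212))
```

View pics/a21.png

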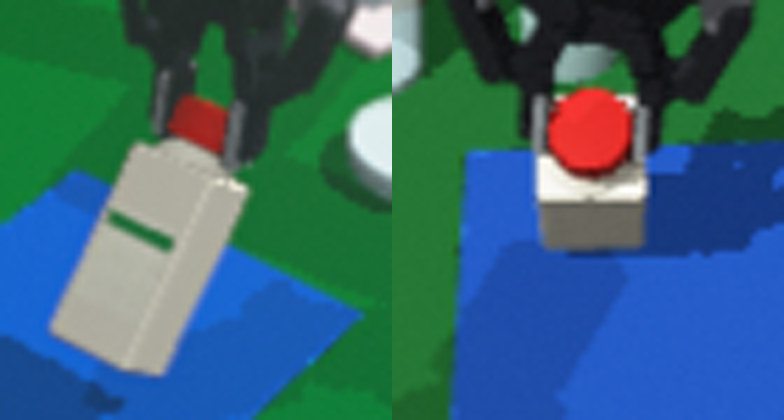

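drive_tool(steps="0.3 0 0 -10 0; 0.3 0 0 -6 -0.08; 0.3 0 0 0 -0.14; 0.3 0 0 0 -0.14; 0.3 0 0 0 -0.14")

```text
time: 34.55
tool_pos: [0.5691, 0.2465, 0.1449]
orientation: [2.857, 0.911, 0.11]
ft_force: [-0.9, -0.5, -3.9]
width: 0.0372
```

drive_tool(steps="0.3 0 0 0 -0.12; 0.3 0 0 0 -0.05; 0.3 0 0 6 0; 0.3 0 0 6 0; 0.3 0 0 6 0")

```text
time: 35.05
tool_pos: [0.5726, 0.2456, 0.1303]
orientation: [2.76, 1.158, 0.098]
ft_force: [0.2, -0.6, -4.4]
width: 0.0374
```

```bash
python3 w.py w42; python3 plan.py .56 .2 .12 45 .3 20;python3 look.py a22; python3 -c "
from h import *
print(Ro.from_rotvec(telemetry.get_state()['orientation']).as_matrix().round(3))"
```

```text
35.1 [0.5719 0.2452 0.1289] zax [ 0.115 -0.111 -0.987] F [ 0.2  0.1 -5.5] M [ 0.29  0.31 -0.01] w 0.037
t 35.1 pos [0.5719 0.2452 0.1289] yaw 45.53 zax [ 0.115 -0.111 -0.987] F [ 0.2  0.1 -5.5] w 0.037
0.3 -17 9 5 0.009; 0.3 -17 9 5 0; 0.3 -6.5 3.6 2.4 0; 0.3 0 0 -0 0; 0.3 0 0 -0 0
end [0.56 0.2  0.12]
origins (np.int64(366), np.int64(123)) (np.int64(267), np.int64(211))
[[ 0.7    0.705  0.115]
 [ 0.714 -0.691 -0.111]
 [ 0.001  0.159 -0.987]]
```

View pics/a22.png

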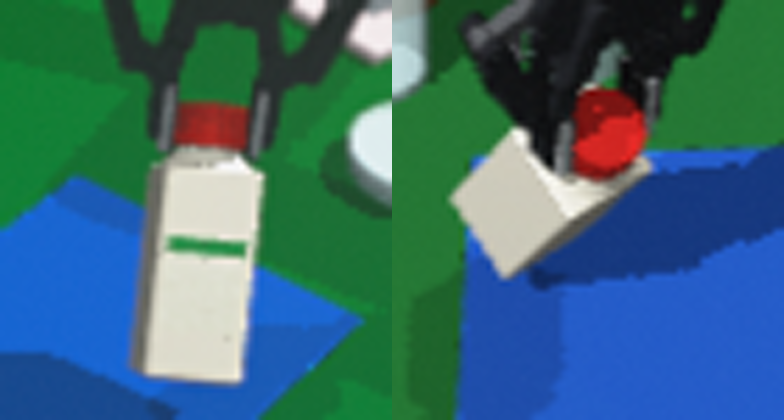

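drive_tool(steps="0.4 0 0 6 0; 0.4 0 0 5 0; 0.42 0 6 3 0; 0.42 0 7 2 0; 0.42 0 7 2 0")

```text
time: 35.7
tool_pos: [0.5886, 0.2287, 0.1137]
orientation: [2.759, 1.159, 0.094]
ft_force: [0.6, 0.3, -4.1]
width: 0.0375
```

```bash
python3 w.py w43; python3 look.py a23
```

```text
35.75 [0.5896 0.2276 0.1136] zax [ 0.115 -0.112 -0.987] F [ 1.9 -1.5 -4.3] M [ 0.11  0.08 -0.02] w 0.0375
origins (np.int64(366), np.int64(132)) (np.int64(263), np.int64(212))
```

View pics/a23.png

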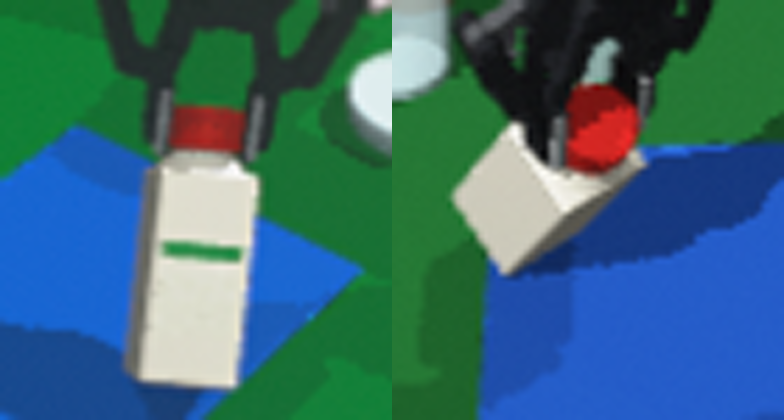

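drive_tool(steps="0.4 -6 -20 -4 0; 0.4 -6 -20 -4 0; 0.4 0 0 8 0; 0.4 0 0 8 0; 0.4 0 0 6 0")

```text
time: 36.35
tool_pos: [0.5551, 0.2521, 0.1095]
orientation: [2.763, 1.162, 0.12]
ft_force: [-17.8, -2.2, 31.4]
width: 0.0375
```

```bash
python3 w.py w44
```

```text
36.4 [0.5551 0.2518 0.1095] zax [ 0.128 -0.1   -0.987] F [-16.3  -0.5  31.2] M [-1.44  2.97 -0.77] w 0.0372
```

drive_tool(steps="0.42 0 5 -3 0; 0.42 0 9 0 0; 0.42 0 9 0 0; 0.42 0 9 0 0; 0.42 0 9 0 0")

```text
time: 36.9
tool_pos: [0.5857, 0.2232, 0.122]
orientation: [2.761, 1.164, 0.125]
ft_force: [0.1, -1.2, -4.4]
width: 0.0372
```

```bash
python3 w.py w45; python3 look.py a24
```

```text
36.95 [0.5872 0.2219 0.1223] zax [ 0.133 -0.1   -0.986] F [ 2.2 -2.1 -4.3] M [0.15 0.05 0.01] w 0.0374
origins (np.int64(364), np.int64(130)) (np.int64(264), np.int64(208))
```

View pics/a24.png

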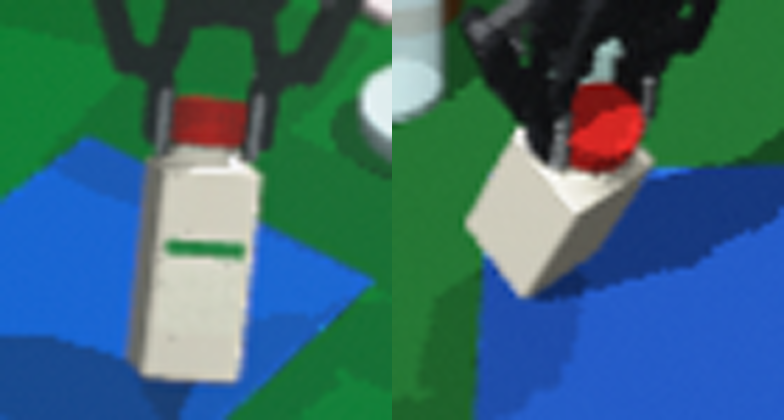

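```bash
python3 axp.py 364 130 264 208 160 170 141 380 575 213 525 298; python3 axp.py 364 130 264 208 260 180 240 382 468 215 517 130 ; python3 axp.py 364 130 264 208 160 170 141 380 652 160 575 262
```

```text
[-0.37   0.331  0.868] tilt x,y deg [-23.1  20.8]
[-0.389  0.347  0.854] tilt x,y deg [-24.5  22.1]
[-0.402  0.365  0.84 ] tilt x,y deg [-25.6  23.5]
```

drive_tool(steps="0.4 -5 -20 -3 0; 0.4 -5 -20 -3 0; 0.4 0 0 3 0; 0.4 0 0 5 0; 0.4 0 0 0 0")

```text
time: 37.55
tool_pos: [0.5486, 0.2454, 0.1138]
orientation: [2.762, 1.164, 0.126]
ft_force: [-0.5, -1.7, -2.5]
width: 0.0372
```

```bash
python3 w.py w46
```

```text
37.6 [0.5487 0.2454 0.1138] zax [ 0.132 -0.098 -0.986] F [-2.2 -0.9  3.1] M [-0.15  0.51 -0.13] w 0.0374
```

drive_tool(steps="0.425 0 6 2 0; 0.425 0 8 1 0; 0.425 0 8 1 0; 0.425 0 8 1 0; 0.425 0 8 1 0")

```text
time: 38.1
tool_pos: [0.5775, 0.2195, 0.1198]
orientation: [2.761, 1.169, 0.134]
ft_force: [-1.6, -0.5, -0.4]
width: 0.037
```

```bash
python3 w.py w47; python3 look.py a25
```

```text
38.15 [0.5787 0.2186 0.1198] zax [ 0.137 -0.095 -0.986] F [-0.1 -0.2  0.8] M [0.11 0.45 0.01] w 0.0371
origins (np.int64(361), np.int64(130)) (np.int64(267), np.int64(208))
```

View pics/a25.png

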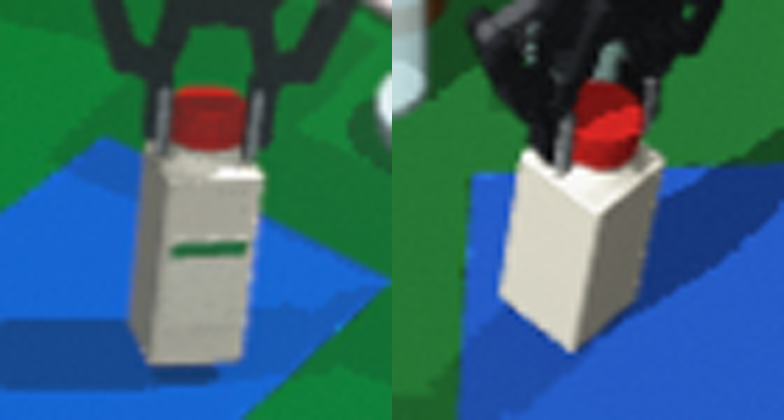

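Nearly upright. I'll measure the tilt and finish it.

```bash
python3 axp.py 361 130 267 208 167 178 149 362 600 215 575 350; python3 axp.py 361 130 267 208 262 180 242 358 525 155 500 295
```

```text
[-0.187  0.145  0.972] tilt x,y deg [-10.9   8.5]
[-0.206  0.151  0.967] tilt x,y deg [-12.    8.9]
```

drive_tool(steps="0.42 0 8 2 0; 0.42 0 8 2 0; 0.42 0 8 2 0; 0.42 0 5 2 0; 0.42 0 0 0 0")

```text
time: 38.75
tool_pos: [0.6026, 0.1975, 0.1173]
orientation: [2.761, 1.167, 0.139]
ft_force: [-2.3, -0.5, 3.0]
width: 0.0371
```

```bash
python3 w.py w48; python3 look.py a26
```

```text
38.8 [0.6023 0.1977 0.1173] zax [ 0.139 -0.094 -0.986] F [-2.  -0.   3.5] M [ 0.05  0.55 -0.03] w 0.0373
origins (np.int64(361), np.int64(138)) (np.int64(260), np.int64(203))
```

View pics/a26.png

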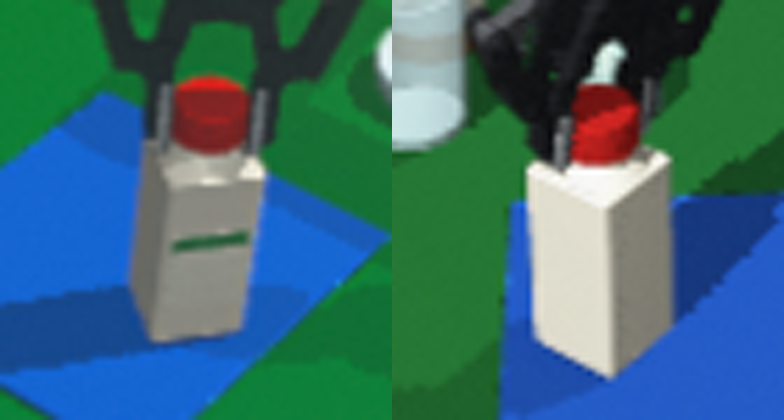

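```bash
python3 axp.py 361 138 260 203 170 178 151 338 606 205 612 376; python3 axp.py 361 138 260 203 265 178 243 330 528 170 537 335; python3 plan.py .602 .198 .17 45 .3 20
```

```text
[-0.012 -0.022  1.   ] tilt x,y deg [-0.7 -1.2]
[-0.006 -0.048  0.999] tilt x,y deg [-0.3 -2.8]
t 38.9 pos [0.6019 0.1981 0.1174] yaw 46.03 zax [ 0.14  -0.093 -0.986] F [-0.7  0.2  3.3] w 0.0372
0.3 1 3 -20 0.018; 0.3 0 4 -20 0; 0.3 1 2 -12 0; 0.3 -0.4 -0.2 0.1 0; 0.3 0 0 0 0
end [0.6019 0.198  0.17  ]
```

drive_tool(steps="0.3 0 0 0 0; 0.3 0 0 0 0; 0.3 0 1 -8 0; 0.3 0 3 -20 0; 0.3 0 4 -25 0", squeeze=45)

```text
time: 39.4
tool_pos: [0.594, 0.1968, 0.1647]
orientation: [2.762, 1.173, 0.115]
ft_force: [0.0, -0.6, -3.7]
width: 0.0365
```

```bash
python3 plan.py .56 .18 .26 46 .3 28; python3 look.py a27
```

```text
t 39.4 pos [0.594  0.1968 0.1647] yaw 46.09 zax [ 0.124 -0.097 -0.987] F [ 0.  -0.6 -3.7] w 0.0365
0.3 -9 1 -26 0.001; 0.3 -9 1 -26 0.001; 0.3 -9 0 -26 -0; 0.3 -7 0 -19 -0; 0.3 -0.1 0.4 0.3 -0
end [0.56 0.18 0.26]
origins (np.int64(363), np.int64(123)) (np.int64(261), np.int64(187))
```

View pics/a27.png

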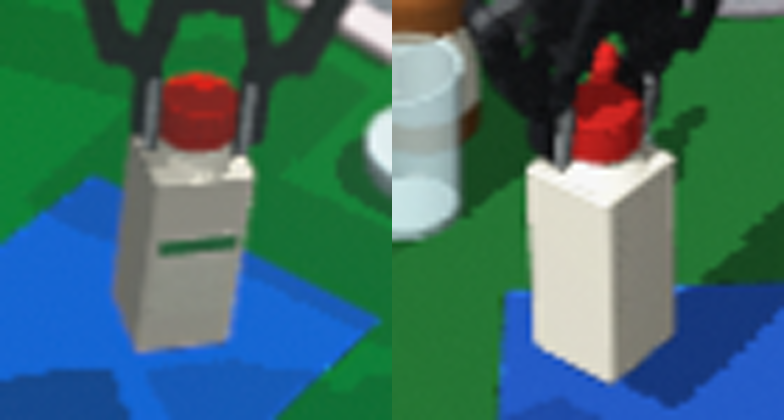

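Held upright and clear of the mat. I'll raise it and carry it across.

drive_tool(steps="0.3 -9 1 -26 0; 0.3 -9 1 -26 0; 0.3 -9 0 -26 0; 0.3 -7 0 -20 0; 0.3 0 0 0 0")

```text
time: 40.0
tool_pos: [0.5586, 0.1805, 0.2599]
orientation: [2.763, 1.174, 0.114]
ft_force: [0.7, 0.3, -4.5]
width: 0.0365
```

```bash
python3 plan.py .55 -.2 .265 46 .3 35
```

```text
t 40.0 pos [0.5586 0.1805 0.2599] yaw 46.11 zax [ 0.123 -0.097 -0.988] F [ 0.7  0.3 -4.5] w 0.0365
0.3 -26 24 3 0.002; 0.3 -26 24 3 -0; 0.3 -26 24 3 -0; 0.3 -26 24 3 -0; 0.3 -26 24 3 -0
end [0.5553 0.003  0.2617]
```

drive_tool(steps="0.3 -16 14 2 0; 0.3 -26 24 3 0; 0.3 -26 24 3 0; 0.3 -26 24 3 0; 0.3 -26 24 3 0")

```text
time: 40.5
tool_pos: [0.5546, 0.0178, 0.2494]
orientation: [2.763, 1.191, 0.103]
ft_force: [1.1, -0.6, -3.5]
width: 0.0363
```

```bash
python3 plan.py .56 -.2 .265 46 .3 35
```

```text
t 40.5 pos [0.5546 0.0178 0.2494] yaw 46.68 zax [ 0.114 -0.093 -0.989] F [ 1.1 -0.6 -3.5] w 0.0363
0.3 -25 25 1 0.012; 0.3 -24 25 1 0; 0.3 -25 25 1 0; 0.3 -24 25 1 0; 0.3 -25 25 1 0
end [ 0.559  -0.1572  0.2614]
```

drive_tool(steps="0.3 -25 25 0 0.01; 0.3 -25 25 0 0; 0.3 -25 25 1 0; 0.3 -25 25 1 0; 0.3 -14 14 0 0")

```text
time: 41.0
tool_pos: [0.5537, -0.1503, 0.249]
orientation: [2.778, 1.179, 0.085]
ft_force: [0.0, -0.1, -5.0]
width: 0.0368
```

```bash
python3 plan.py .60 -.247 .2 46 .3 25
```

```text
t 41.0 pos [ 0.5537 -0.1503  0.249 ] yaw 45.99 zax [ 0.099 -0.09  -0.991] F [ 0.  -0.1 -5. ] w 0.0368
0.3 -8 20 13 -0; 0.3 -8 20 13 -0; 0.3 -8 20 13 -0; 0.3 -8 19 14 -0; 0.3 -6 14 9 -0
end [ 0.5997 -0.2473  0.1999]
```

drive_tool(steps="0.3 -8 20 10 0; 0.3 -8 20 12 0; 0.3 -8 20 13 0; 0.3 -8 19 14 0; 0.3 -6 14 9 0")

```text
time: 41.5
tool_pos: [0.5975, -0.2519, 0.1898]
orientation: [2.788, 1.178, 0.073]
ft_force: [-1.1, 0.1, -4.0]
width: 0.0366
```

```bash
python3 plan.py .60 -.247 .14 46 .3 15; python3 look.py a28; python3 w.py w49
```

```text
t 41.5 pos [ 0.5975 -0.2519  0.1898] yaw 45.8 zax [ 0.088 -0.086 -0.992] F [-1.1  0.1 -4. ] w 0.0366
0.3 2 -2 15 -0.004; 0.3 1 -2 15 0; 0.3 2 -3 15 0; 0.3 0.3 -0.8 4.3 0; 0.3 -0 0 -0 0
end [ 0.6   -0.247  0.14 ]
origins (np.int64(215), np.int64(189)) (np.int64(289), np.int64(104))
41.65 [ 0.5972 -0.2512  0.1907] zax [ 0.088 -0.085 -0.992] F [-0.2 -0.1 -3.1] M [ 0.17  0.13 -0.02] w 0.037
```

View pics/a28.png

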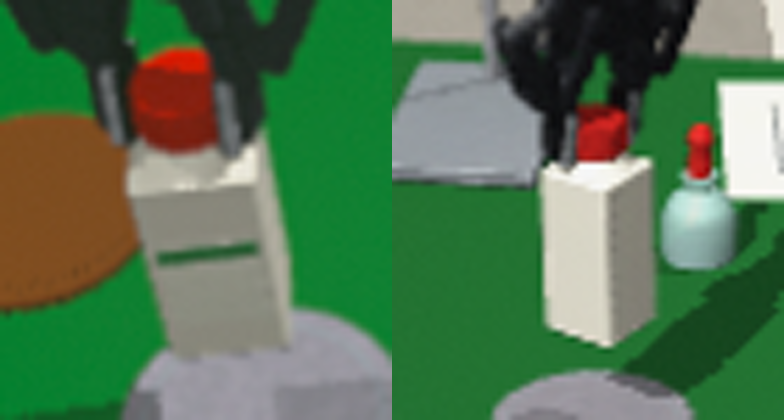

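```bash
python3 axp.py 215 189 289 104 133 190 177 355 607 193 612 345; python3 axp.py 215 189 289 104 248 187 293 345 543 172 548 325
```

```text
[ 0.023 -0.006  1.   ] tilt x,y deg [ 1.3 -0.3]
[ 0.019 -0.058  0.998] tilt x,y deg [ 1.1 -3.3]
```

drive_tool(steps="0.3 2 -2 14 0; 0.3 1 -2 14 0; 0.3 1 -2 12 0; 0.3 0 -1 8 0; 0.3 0 0 0 0")

```text
time: 42.15
tool_pos: [0.5995, -0.244, 0.1404]
orientation: [2.789, 1.183, 0.076]
ft_force: [-0.5, 0.0, -3.6]
width: 0.0365
```

```bash
python3 plan.py .60 -.247 .122 46 .3 15; python3 look.py a29; python3 w.py w50
```

```text
t 42.15 pos [ 0.5995 -0.244   0.1404] yaw 45.97 zax [ 0.089 -0.083 -0.993] F [-0.5  0.  -3.6] w 0.0365
0.3 -1 0 15 -0; 0.3 -0.9 0.1 3.6 -0; 0.3 0 0 -0 -0; 0.3 0 0 -0 -0; 0.3 0 0 -0 -0
end [ 0.6   -0.247  0.122]
origins (np.int64(222), np.int64(202)) (np.int64(288), np.int64(118))
42.3 [ 0.6008 -0.245   0.1425] zax [ 0.092 -0.085 -0.992] F [-0.  -0.7 -3.6] M [0.15 0.12 0.02] w 0.0366
```

View pics/a29.png

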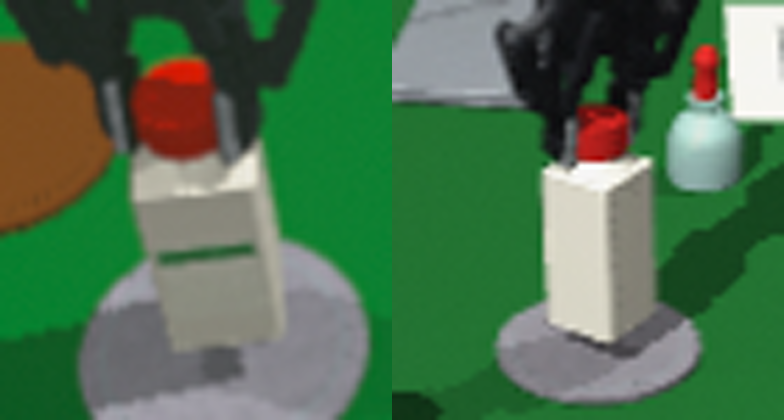

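drive_tool(steps="0.3 0 -1 7 0; 0.3 -1 0 6 0; 0.3 0 0 4 0; 0.3 0 0 3 0; 0.3 0 0 0 0")

```text
time: 42.8
tool_pos: [0.6026, -0.248, 0.123]
orientation: [2.783, 1.179, 0.082]
ft_force: [0.0, -0.2, -4.1]
width: 0.0369
```

```bash
python3 look.py a30; python3 w.py w51
```

```text
origins (np.int64(222), np.int64(208)) (np.int64(287), np.int64(122))
42.95 [ 0.6031 -0.2481  0.1238] zax [ 0.097 -0.087 -0.991] F [-0.4 -0.3 -4.2] M [ 0.15  0.1  -0.03] w 0.037
```

View pics/a30.png

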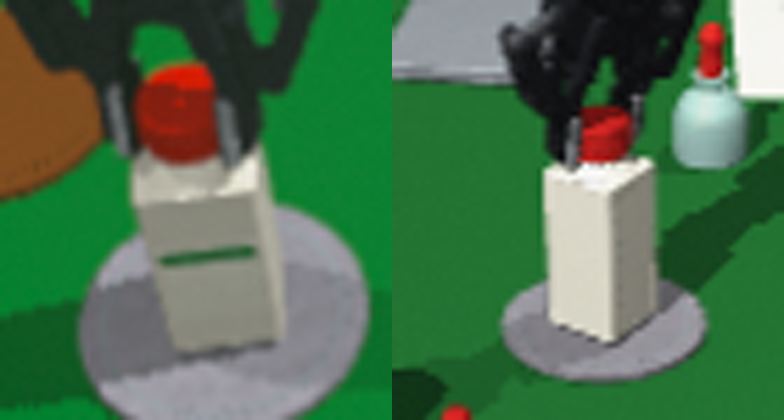

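drive_tool(steps="0.3 0 0 3 0; 0.3 0 0 2 0; 0.3 0 0 2 0; 0.3 0 0 0 0; 0.3 0 0 0 0")

```text
time: 43.45
tool_pos: [0.6058, -0.2498, 0.1198]
orientation: [2.778, 1.177, 0.089]
ft_force: [0.4, -0.2, -3.2]
width: 0.0365
```

```bash
python3 w.py w52
```

```text
43.5 [ 0.6057 -0.2498  0.1196] zax [ 0.102 -0.09  -0.991] F [ 0.2  0.6 -3.5] M [0.14 0.17 0.  ] w 0.0367
```

drive_tool(steps="0.3 0 -4 2 0; 0.3 0 -2 2 0; 0.3 0 0 2 0; 0.3 0 0 2 0; 0.3 0 0 0 0")

```text
time: 44.0
tool_pos: [0.6063, -0.2502, 0.1195]
orientation: [2.765, 1.169, 0.098]
ft_force: [-0.6, -0.2, -4.9]
width: 0.0368
```

```bash
python3 w.py w53
```

```text
44.05 [ 0.6063 -0.2502  0.1194] zax [ 0.113 -0.101 -0.988] F [ 0.2 -0.1 -3.8] M [ 0.13  0.11 -0.01] w 0.037
```

drive_tool(steps="0.3 0 -4 5 0; 0.3 0 -3 5 0; 0.3 0 0 0 0; 0.3 0 0 0 0; 0.3 0 0 0 0")

```text
time: 44.55
tool_pos: [0.6087, -0.2519, 0.1195]
orientation: [2.747, 1.159, 0.112]
ft_force: [-0.5, 0.3, -4.7]
width: 0.0366
```

```bash
python3 w.py w54; python3 look.py a31
```

```text
44.6 [ 0.6085 -0.2518  0.1191] zax [ 0.129 -0.116 -0.985] F [ 0.2  0.5 -2.8] M [ 0.19  0.1  -0.02] w 0.0367
origins (np.int64(222), np.int64(212)) (np.int64(286), np.int64(122))
```

View pics/a31.png

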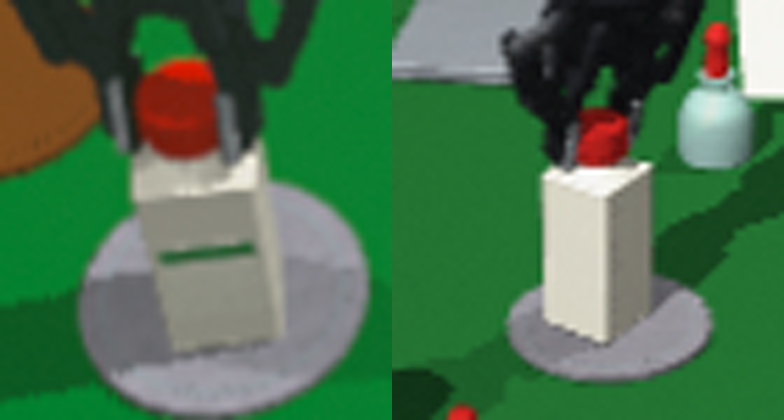

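```bash
python3 - <<'E'
from h import *
s=telemetry.get_state(); print(np.round(s['joint_positions'],3),np.round(s['joint_efforts'],1))
E
python3 axp.py 222 212 286 122 137 200 172 350 605 195 605 342; python3 axp.py 222 212 286 122 255 193 283 335 543 177 545 322
```

```text
[-0.467  0.456 -0.113  0.834 -0.045  0.301] [ -0.  -52.8  28.6  -1.9  -0.2   0. ]
[-0.017  0.025  1.   ] tilt x,y deg [-0.9  1.4]
[-0.014  0.006  1.   ] tilt x,y deg [-0.8  0.4]
```

Run:
```python
from h import *
import pickle
c,d=pickle.load(open('cams.pkl','rb'))
o1,d1=ray(c,222+283/5.6,212+337/5.6); o2,d2=ray(d,286+(546-392)/5.6,122+325/5.6)
A=np.stack([d1,-d2],1); t=np.linalg.lstsq(A,o2-o1,rcond=None)[0]; p,q=o1+t[0]*d1,o2+t[1]*d2; print(p.round(4),q.round(4))
for z in(.006,.012):print(onz(c,222+283/5.6,212+337/5.6,z).round(4),onz(c,222+172/5.6,212+350/5.6,z).round(4),onz(d,286+(605-392)/5.6,122+342/5.6,z).round(4),onz(d,286+(650-392)/5.6,122+305/5.6,z).round(4))
```

```text
[ 0.6341 -0.236   0.004 ] [ 0.6331 -0.2365  0.0046]
[ 0.6354 -0.2365  0.006 ] [ 0.6128 -0.2797  0.006 ] [ 0.5924 -0.2193  0.006 ] [ 0.5712 -0.2679  0.006 ]
[ 0.6395 -0.238   0.012 ] [ 0.617  -0.2808  0.012 ] [ 0.5908 -0.2097  0.012 ] [ 0.5697 -0.2579  0.012 ]
```

drive_tool(steps="0.3 -1 -3 10 0; 0.3 0 0 0 0; 0.3 0 0 0 0; 0.3 0 0 0 0; 0.3 0 0 0 0", squeeze=30)

```text
time: 45.2
tool_pos: [0.6147, -0.2566, 0.1202]
orientation: [2.73, 1.151, 0.128]
ft_force: [-1.0, -0.1, -3.6]
width: 0.0369
```

```bash
python3 w.py w55; python3 look.py a32
```

```text
45.25 [ 0.6144 -0.2565  0.1199] zax [ 0.146 -0.128 -0.981] F [-0.7  0.  -4.1] M [0.21 0.28 0.01] w 0.0365
origins (np.int64(221), np.int64(214)) (np.int64(284), np.int64(121))
```

View pics/a32.png

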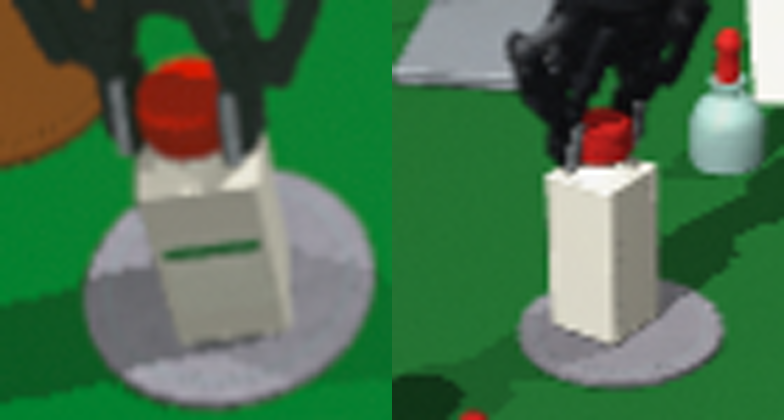

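Run:
```python
from h import *
cam('scene','s3.png'); cam('side','s4.png')
s=telemetry.get_state(); print(np.round(s['joint_positions'],3),np.round(s['dq'],3),np.round(s['joint_efforts'],1),s['time'])
```

```text
[-0.468  0.452 -0.12   0.808 -0.048  0.3  ] [ 0.    -0.005  0.008  0.    -0.002  0.001] [  0.  -52.5  28.7  -2.1  -0.2   0. ] 45.45
```

View pics/s3.png

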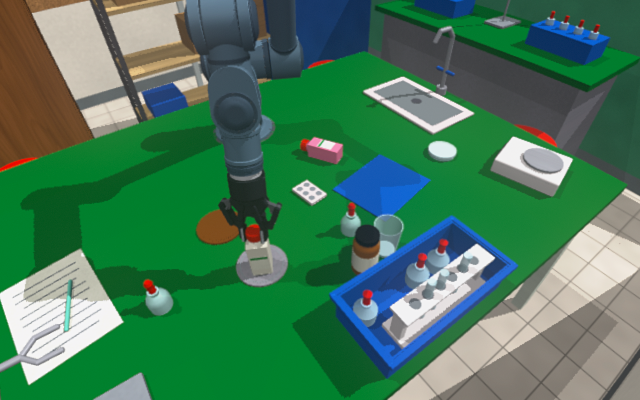

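View pics/s4.png

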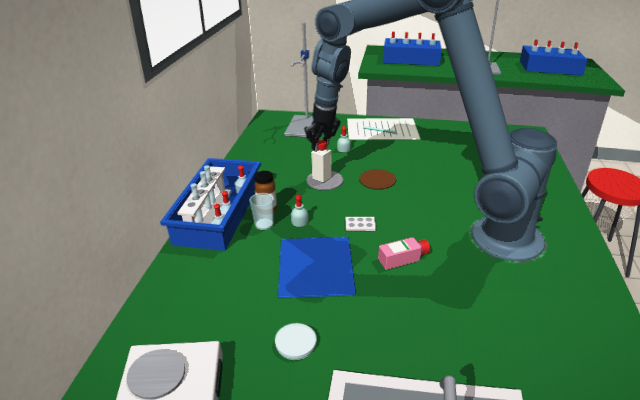

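drive_tool(steps="0.3 0 -8 0 0; 0.3 0 -8 2 0; 0.3 0 -8 4 0; 0.3 0 -4 4 0; 0.3 0 0 3 0")

```text
time: 45.95
tool_pos: [0.6081, -0.2494, 0.1184]
orientation: [2.696, 1.133, 0.149]
ft_force: [-5.3, 3.5, 8.5]
width: 0.0367
```

```bash
python3 w.py w56; python3 look.py a33
```

```text
46.0 [ 0.608  -0.2493  0.1184] zax [ 0.174 -0.156 -0.972] F [-6.2  2.9 11.4] M [ 0.36  1.42 -0.16] w 0.0366
origins (np.int64(223), np.int64(211)) (np.int64(286), np.int64(123))
```

View pics/a33.png

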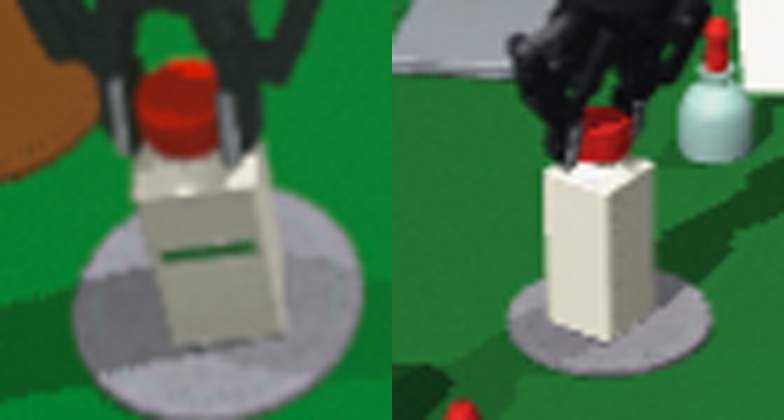

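drive_tool(steps="0.3 0 0 0 0; 0.3 0 0 -2 0; 0.42 0 0 0 0; 0.43 0 0 0 0; 0.435 0 0 0 0", squeeze=20)

```text
time: 46.6
tool_pos: [0.6052, -0.2466, 0.1195]
orientation: [2.699, 1.135, 0.147]
ft_force: [-0.1, 0.2, -4.9]
width: 0.0375
```

```bash
python3 w.py w57; python3 look.py a34
```

```text
46.65 [ 0.6051 -0.2465  0.1194] zax [ 0.172 -0.154 -0.973] F [ 0.2 -0.4 -4.7] M [0.24 0.21 0.01] w 0.0372
origins (np.int64(223), np.int64(210)) (np.int64(286), np.int64(123))
```

View pics/a34.png

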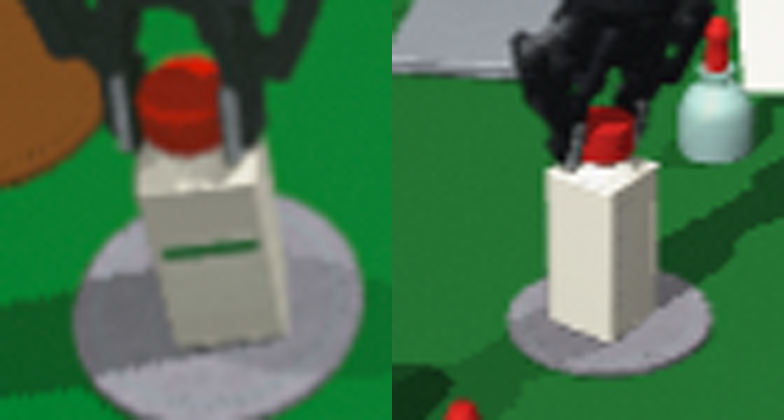

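drive_tool(steps="0.437 0 0 0 0; 0.438 0 0 0 0; 0.44 0 0 0 0; 0.45 0 0 0 0; 0.48 0 0 0 0")

```text
time: 47.25
tool_pos: [0.6073, -0.2477, 0.1214]
orientation: [2.695, 1.134, 0.151]
ft_force: [-0.2, -0.1, -0.1]
width: 0.0413
```

drive_tool(steps="0.6 0 0 0 0; 0.8 0 0 0 0; 1 0 0 0 0; 1 0 0 0 0; 1 0 0 0 0")

```text
time: 47.75
tool_pos: [0.6092, -0.2488, 0.1241]
orientation: [2.691, 1.131, 0.155]
ft_force: [0.3, 0.2, 0.6]
width: 0.0855
```

```bash
python3 w.py w58; python3 look.py a35
```

```text
47.8 [ 0.6092 -0.2488  0.1241] zax [ 0.18  -0.158 -0.971] F [-0.4  0.3  0.2] M [0.12 0.13 0.03] w 0.0855
origins (np.int64(223), np.int64(210)) (np.int64(285), np.int64(122))
```

View pics/a35.png

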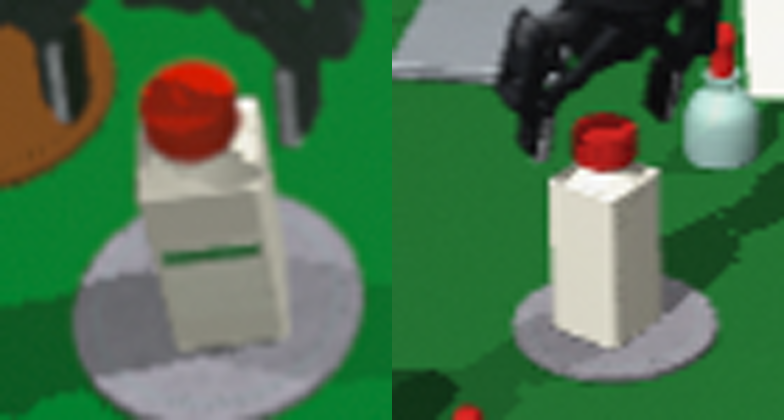

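View pics/w58.png

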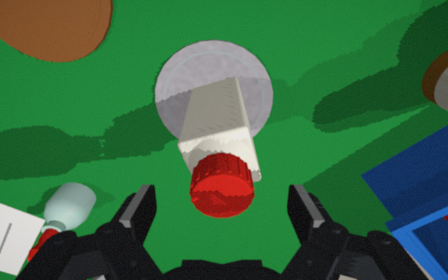

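Released, and the bottle stands upright on the disc. I'll retreat straight up along the tool axis.

drive_tool(steps="1 0 0 -10 0; 1 0 0 -20 0; 1 0 0 -30 0; 1 0 0 -30 0; 1 0 0 -30 0")

```text
time: 48.4
tool_pos: [0.5831, -0.2276, 0.2399]
orientation: [2.7, 1.135, 0.144]
ft_force: [0.5, 0.1, 0.2]
width: 0.0858
```

drive_tool(steps="1 0 0 -20 0; 1 0 0 -10 0; 1 0 0 0 0; 1 0 0 0 0; 1 0 0 0 0")

```text
time: 48.9
tool_pos: [0.5792, -0.223, 0.2769]
orientation: [2.693, 1.132, 0.153]
ft_force: [-0.3, -0.4, 0.1]
width: 0.0853
```

Run:
```python
from h import *
c=cam('scene','s5.png'); d=cam('side','s6.png')
cv2.imwrite('pics/s7.png',np.hstack([cv2.resize(c['pixels'][215:300,220:300,::-1],None,fx=5,fy=5,interpolation=2),cv2.resize(d['pixels'][125:210,285:365,::-1],None,fx=5,fy=5,interpolation=2)]))
s=telemetry.get_state();print(s['time'],s['tool_pos'],np.round(s['ft_force'],1))
```

```text
49.0 [ 0.57890583 -0.22296626  0.27642934] [-0.8  0.5  0.6]
```

View pics/s7.png

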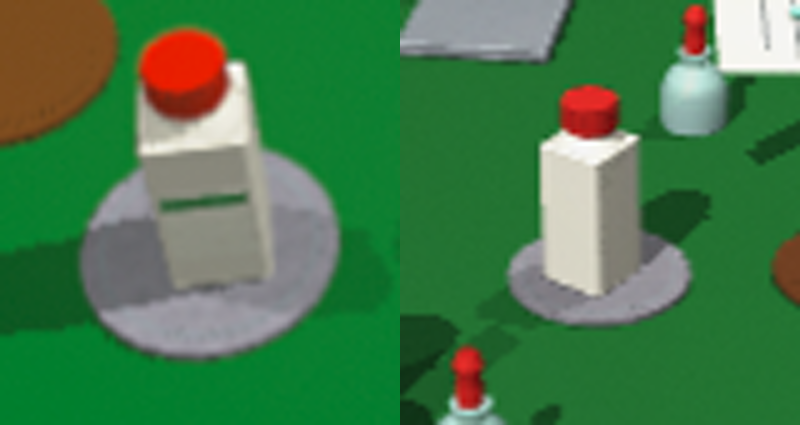

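View pics/s5.png

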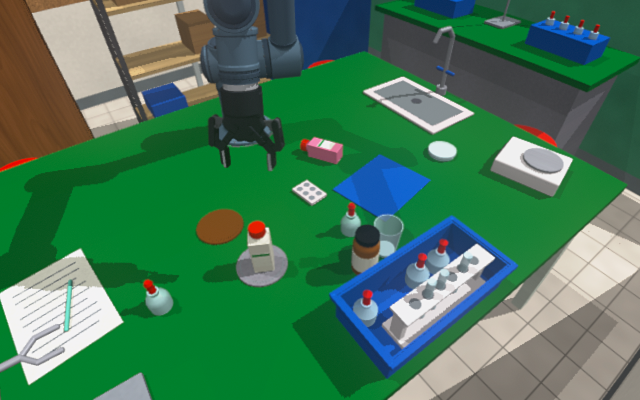

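The bottle stands free on the grey disc (scene 260,250) with its base wholly inside the disc in both views. The bystanders are at the same pixels as at the start. Handing in.

```bash
python3 -c "
from plant import order; print(order.sign_off())"
```

```text
the job is handed in; nothing more can be done
None
```

The bottle was inverted, laid back on the blue mat, re-gripped and stood upright on the grey disc. I handed the job in at about 49 s.

- **Inverting:** The moves cannot tilt the tool on purpose. I gripped the bottle near its base and loosened the grip in small steps so the cap swung down. I squared it up by dragging the cap on the mat. It was then held cap down about 40 mm above the mat for about 2.4 s, within about 3° of vertical.
- **Laying back:** I lowered it onto its side on the mat, opened the gripper and backed off.
- **Standing:** I took a new hold on the cap and swung the base down the same way. I carried the bottle over and set it on the grey disc.

**Last checks**
- **Bottle:** It stands free, within about 2° of vertical just before release. Its centre is about 10 mm from the disc centre, so the base is wholly on the disc.
- **Robot:** The gripper is clear, and the force reads about zero.
- **Bystanders:** By eye in the scene view, they look unmoved.

**What did not go cleanly**
- **Lost grip:** On the first attempt the light grip slipped. The base end dropped about 15 mm back onto the mat with the cap resting there, and I gripped it again.
- **Tool tilt:** The tool slowly tilted by up to about 14°. I turned the jaws so that this did not lean the bottle.
- **Press force:** The wrist force peaked at about 31 N while pressing the bottle on the mat, well under the 120 N limit.

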